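# Empty the gas dryer's cartridge bay into the transport case

### The arm

A 6-joint arm with a two-finger parallel gripper is mounted at the origin on the work surface. World frame = base frame: x ahead of the robot, y to its left, z up, the work surface at z = 0. Lengths are in m, angles in rad, forces in N, time in s.
With the tool pointing down it reaches from about 0.3 to 0.875 m from the base axis. Payload 6.4 kg.
Tool frame: the origin (TCP) lies midway between the tips of the shut fingers; the grasp point (between the pads) lies 19 mm behind it; x points along the fingers, y is the direction in which the jaws open and shut, and the axes are right-handed (so a half turn about x gives the same grasp; the last joint's range is limited). The gripper opens to 85 mm and grips with 20 to 120 N. Pads are 22 mm wide; open, the fingers measure 114 mm over their backs; the gripper's body (76 mm by 85 mm) begins 54 mm behind the grasp point. The pads swing forward as they close: fully open they stand 13 mm farther back than shut.
Start: joints at [1.107, 0.181, 1.607, -0, 1.354, -0.206], TCP at [0.147, 0.556, 0.231] pointing down, gripper open.
Joint ranges: [-2.99, 2.99], [-0.89, 2.07], [0.3, 2.58], [-1.14, 4.28], [0, 2.63], [-3.12, 3.12]. Speed limits (rad/s): [2.57, 2.57, 3.01, 3.14, 3.14, 3.14].

### API

Orientations are given as a unit quaternion [w, x, y, z].
In Python, from bench import ctrl gives the robot as it stands.
- The arm moves only by the tool step_arm, never from a script. Its argument "motion" is a list of rows, each a list of 7 numbers: the shift along the tool's x, y, z in mm, then the turn, a rotation vector about the tool's x, y, z in degrees, then the closure in counts, from 0 (fully open) to 255 (shut). In form: [[tx, ty, tz, rx, ry, rz, hand], ...]. A call has 1 to 10 rows; each row is the pose to reach, as a shift and turn from the pose commanded when the call began, along the tool's axes at that moment; what a row does not reach only later rows make up. A row lasts 1/8 s, in which the tool goes at most 62.5 mm and 10.7 degrees, less where a joint would pass 70% of its speed; a pose out of reach is approached as far as the arm can. A call with a gripper value outside its range is refused whole. The fingers move at their own pace and stop on an object; the grip force is fixed at half the most. Time passes only in rows, so rows that repeat a pose let the fingers close. It gives the time, the measured TCP pose, the force and the opening at its end, in the units of the state.
- ctrl.get_obs(): the state, without advancing time (a new reading comes with each control period).
- ctrl.camera(name): name is "side" or "top" or "wrist"; returns (picture, depth): 420x560x3 uint8, red, green, blue; 420x560 float32, m along the optical axis (not along the pixel's ray), 0 where there is no reading.
- ctrl.camera_info(name): a dict with "fx", "fy", "cx", "cy" (pixels), "dist_coeffs" ([k1, k2, p1, p2, k3] as OpenCV has them; the pictures are not rectified), "T" (4x4, takes a point from camera to world coordinates); the wrist camera has in their place "hand_eye" (4x4, takes a point from camera to tool coordinates, whose origin is the TCP and whose axes are the tool frame's). Camera axes: x right, y down, z forward; pixel columns grow to the right and rows downward; lengths in m; the calibration is good to about 2 mm. A picture is of the moment at which its call begins: read the wrist's pose just before it. camera_info takes no time and is no camera call.
- ctrl.hand_in(): hands the job in, once; it reports no verdict.
The state is a dict: "time_s": time; "q": joint angles; "dq": joint speeds; "joint_efforts": joint torques, N m; "eef_pos": TCP position; "eef_rot": TCP orientation; "wrist_force": force on the tool from outside, world axes, zero at the start; "torque": the same for the moment, N m; "opening": opening from 0.0 (shut) to 1.0 (fully open).
Only numpy, scipy, OpenCV 4.12 (cv2) and the standard library are available. Lean on these libraries where they do the work, as an engineer would, in place of code of your own. Each camera call takes 0.05 s, during which the arm holds its last target. There are 200 camera calls.

### The job

The gas dryer's cartridges are spent: with the screwdriver (not your fingers) give each of the four slotted cams a quarter turn anticlockwise, lift off the blue panel and lay it flat on the green mat. Then open the black clamshell case, put every cartridge from the bay inside it and shut the lid fully. Finish with the screwdriver hanging back in its hole in the rack; the bay stays open for the fresh set, and nothing else on the bench is to be disturbed.

Things in the scene. Friction and masses are not known exactly. Their poses are not given: they have to be found in the camera images.
- dryer: bench gas dryer, fixed grey box 240 (x) x 270 (y) x 120 mm high, dark deck on top; origin: centre of its underside, display face to its -x. The bay in its top, under the blue panel, is 150 x 150 mm inside, floor 50 mm above the bench, with four open square sockets (34 mm clear, 10 mm high) at (+-33, +-33) mm; a spent cartridge stands in two to four of them
- cam_fl (a joint): turn of the near-left cam about its upright axis, rad: 0 locked (red tongue over the panel's edge), grows anticlockwise seen from above, stops at 1.571 (tongue parallel to the edge, panel free). Stays where it is left; turning takes about 0.12 Nm. Starts at 0 to 0.25
- cam_fl_slot (a point): centre of the slot's floor in the near-left cam's steel head, 126.5 mm above the bench, at (-45, 103) mm of the dryer; head 29 mm across, top 7 mm above this point. Slot 5.5 mm wide, 7 mm deep, 25 mm long, open-ended, along the red tongue (14 mm wide, 28 mm from the axis, points to the dryer's -y at 0). The point turns with the cam: its y runs along the slot
- cam_fr (a joint): turn of the near-right cam about its upright axis, rad: 0 locked (red tongue over the panel's edge), grows anticlockwise seen from above, stops at 1.571 (tongue parallel to the edge, panel free). Stays where it is left; turning takes about 0.12 Nm. Starts at 0 to 0.25
- cam_fr_slot (a point): centre of the slot's floor in the near-right cam's steel head, 126.5 mm above the bench, at (-45, -103) mm of the dryer; head 29 mm across, top 7 mm above this point. Slot 5.5 mm wide, 7 mm deep, 25 mm long, open-ended, along the red tongue (14 mm wide, 28 mm from the axis, points to the dryer's +y at 0). The point turns with the cam: its y runs along the slot
- cam_bl (a joint): turn of the far-left cam about its upright axis, rad: 0 locked (red tongue over the panel's edge), grows anticlockwise seen from above, stops at 1.571 (tongue parallel to the edge, panel free). Stays where it is left; turning takes about 0.12 Nm. Starts at 0 to 0.25
- cam_bl_slot (a point): centre of the slot's floor in the far-left cam's steel head, 126.5 mm above the bench, at (45, 103) mm of the dryer; head 29 mm across, top 7 mm above this point. Slot 5.5 mm wide, 7 mm deep, 25 mm long, open-ended, along the red tongue (14 mm wide, 28 mm from the axis, points to the dryer's -y at 0). The point turns with the cam: its y runs along the slot
- cam_br (a joint): turn of the far-right cam about its upright axis, rad: 0 locked (red tongue over the panel's edge), grows anticlockwise seen from above, stops at 1.571 (tongue parallel to the edge, panel free). Stays where it is left; turning takes about 0.12 Nm. Starts at 0 to 0.25
- cam_br_slot (a point): centre of the slot's floor in the far-right cam's steel head, 126.5 mm above the bench, at (45, -103) mm of the dryer; head 29 mm across, top 7 mm above this point. Slot 5.5 mm wide, 7 mm deep, 25 mm long, open-ended, along the red tongue (14 mm wide, 28 mm from the axis, points to the dryer's +y at 0). The point turns with the cam: its y runs along the slot
- panel: blue access panel, 170 x 170 x 5 mm, 0.36 kg, loose in a recess of the deck over the bay (3 mm of play), held down by the four tongues; origin: centre of its underside, 115 mm above the bench at the start. Its black bow-handle bar is 16 mm (panel x) x 100 mm (panel y) x 14 mm, bar centre 30 mm above the panel's underside
- screwdriver: flat-blade screwdriver hanging upright in the rack, 0.11 kg; origin: centre of the handle's lower end, which rests on the rack. Handle orange and black, 30 mm (x) by 26 mm between flats (y), 72 mm tall. The tip is 62 mm below the origin; shaft 8 mm in diameter; the blade, last 16 mm, is 16 mm wide (x) and 3 mm thick (y)
- rack_hole (a point): centre, at the top face, of the 24 x 24 mm hole in which the screwdriver hangs. The aluminium tool rack (50 x 100 mm, 80 mm high, fixed) reaches 25 mm to this point's -y and 75 mm to its +y side; 65 mm clear below the top. A short green nut driver in its other hole stays there
- mat: green bench mat, 210 x 210 x 2 mm, fixed, on one side of the dryer (left or right); origin at the centre of its underside
- case: black clamshell case, 165 x 165 mm, base 50 mm high (5 mm floor and walls), 1.7 kg, loose on the bench left or right of the dryer; origin: centre of its underside. Dividers 27 mm high on its centre lines part it into four cells, centred at (+-38.5, +-38.5) mm; one standing cartridge fits in each
- case_lid (a joint): opening of the case's lid, rad: 0 shut, 1.8 fully open (past upright); the hinge is stiff and the lid stays where it is left (about 2 to 3 N at the tab)
- lid_tab (a point): grip point of the yellow tab on the lid's free edge: tab 24 mm wide (case y), 12 mm thick, sticks out 40 mm from the lid; the point is 26 mm out, 191 mm from the hinge axis, which runs along the case's y at (+82.5, 0, 50.5) mm. At joint 0 the tab points to the case's -x, 9 mm above the hinge height; at 1.57 it points up. Lid shell 33 mm deep
- cartridge1_cap (a point): spent drying cartridge 1 (absent in some runs): upright cylinder 30 mm in diameter, 60 mm tall, orange body with a black cap, 70 g; the point is on its axis, 50 mm above its foot and 10 mm below its top; z along the axis. Starts, if present, in the socket at (-33, -33) mm of the dryer
- cartridge2_cap (a point): spent drying cartridge 2 (absent in some runs): upright cylinder 30 mm in diameter, 60 mm tall, orange body with a black cap, 70 g; the point is on its axis, 50 mm above its foot and 10 mm below its top; z along the axis. Starts, if present, in the socket at (-33, 33) mm of the dryer
- cartridge3_cap (a point): spent drying cartridge 3 (absent in some runs): upright cylinder 30 mm in diameter, 60 mm tall, orange body with a black cap, 70 g; the point is on its axis, 50 mm above its foot and 10 mm below its top; z along the axis. Starts, if present, in the socket at (33, -33) mm of the dryer
- cartridge4_cap (a point): spent drying cartridge 4 (absent in some runs): upright cylinder 30 mm in diameter, 60 mm tall, orange body with a black cap, 70 g; the point is on its axis, 50 mm above its foot and 10 mm below its top; z along the axis. Starts, if present, in the socket at (33, 33) mm of the dryer
- green_jar: small clear jar with green cap, 36 x 75 mm, loose on the bench, not part of the job; origin under its centre
- timer: white bench timer, 50 x 65 x 22 mm, loose on the bench, not part of the job; origin under its centre
- beaker: glass beaker, 70 x 90 mm, loose on the bench, not part of the job; origin under its centre
Mind the look-alikes: they are no part of the job. What is shaped like the part that bears rack_hole but red is not meant.

How it is judged:
On the way, in this order (a step that is already met when the one before it is completed fails the run):
1. all four cams are turned clear of the panel (each beyond 1.25 rad) while the panel still lies in its recess (value of joint each of cam_fl, cam_fr, cam_bl, cam_br above 1.25 rad and distance of panel from where it was at the start of the episode below 0.015 m), for 0.1 s.
2. the panel lies flat on the mat, its centre within 50 mm of the mat's (horizontal distance between panel and mat below 0.05 m and height (world z) of panel below 0.012 m and angle between panel's own z axis and vertical below 0.1 rad and linear speed of panel below 0.05 m/s), for 0.2 s.
3. every cartridge is inside the case and the lid is still open (beyond 0.8 rad) (x of cartridge1_cap in the frame of case between -0.078 and 0.078 m and y of cartridge1_cap in the frame of case between -0.078 and 0.078 m and z of cartridge1_cap in the frame of case between 0 and 0.065 m and x of cartridge2_cap in the frame of case between -0.078 and 0.078 m and y of cartridge2_cap in the frame of case between -0.078 and 0.078 m and z of cartridge2_cap in the frame of case between 0 and 0.065 m and x of cartridge3_cap in the frame of case between -0.078 and 0.078 m and y of cartridge3_cap in the frame of case between -0.078 and 0.078 m and z of cartridge3_cap in the frame of case between 0 and 0.065 m and x of cartridge4_cap in the frame of case between -0.078 and 0.078 m and y of cartridge4_cap in the frame of case between -0.078 and 0.078 m and z of cartridge4_cap in the frame of case between 0 and 0.065 m and value of joint case_lid above 0.8 rad), for 0.2 s.
At the end, for the whole second after the job is handed in: all cartridges inside the case (cap points under 78 mm from its centre in x and y, under 65 mm high), lid under 0.06 rad; panel flat on the mat (centres within 50 mm, 0.1 rad); screwdriver hanging in its hole (origin within 16 mm of the hole and 12 mm of its height, 0.25 rad); all at rest (x of cartridge1_cap in the frame of case between -0.078 and 0.078 m and y of cartridge1_cap in the frame of case between -0.078 and 0.078 m and z of cartridge1_cap in the frame of case between 0 and 0.065 m and x of cartridge2_cap in the frame of case between -0.078 and 0.078 m and y of cartridge2_cap in the frame of case between -0.078 and 0.078 m and z of cartridge2_cap in the frame of case between 0 and 0.065 m and x of cartridge3_cap in the frame of case between -0.078 and 0.078 m and y of cartridge3_cap in the frame of case between -0.078 and 0.078 m and z of cartridge3_cap in the frame of case between 0 and 0.065 m and x of cartridge4_cap in the frame of case between -0.078 and 0.078 m and y of cartridge4_cap in the frame of case between -0.078 and 0.078 m and z of cartridge4_cap in the frame of case between 0 and 0.065 m and horizontal distance between panel and mat below 0.05 m and height (world z) of panel below 0.012 m and angle between panel's own z axis and vertical below 0.1 rad and horizontal distance between screwdriver and rack_hole below 0.016 m and z of screwdriver in the frame of rack_hole between -0.005 and 0.012 m and angle between screwdriver's own z axis and vertical below 0.25 rad and value of joint case_lid below 0.06 rad and linear speed of each of panel, case below 0.03 m/s and linear speed of screwdriver below 0.05 m/s); the robot touches nothing.
It fails at once if a cam is pushed by the fingers instead of the screwdriver (over 2 N) (contact force between the fingers and cam_fl above 2 N or contact force between the fingers and cam_fr above 2 N or contact force between the fingers and cam_bl above 2 N or contact force between the fingers and cam_br above 2 N).
It fails at once if a bystander (jar, timer, beaker) is moved over 30 mm (distance of any of green_jar, timer, beaker from where it was at the start of the episode above 0.03 m).
Of cartridge1, cartridge2, cartridge3, cartridge4 only 2 to 4 are there at a start; the rules pass over those that are not, and their reading is None.
At some moment in a run one of case may be knocked a few centimetres aside while the robot is not near it.
It also fails if it takes over 210 s, if anything falls off the work surface, if the arm or the gripper's body presses on something with over 40 N, if the wrist force passes 120 N, or if a joint passes its speed limit or range.

## Working session

There is one attempt and no reset: what is moved stays moved. The work goes in short steps, Python scripts to look and compute and a tool call to move; the robot and the scene stay as the last step left them, time stands still between calls to the robot, and variables do not carry over. Pictures are saved under pics/ and viewed, about 12 in all and at most 16, crops included, and the job is handed in when it is done.

Besides the shell and the picture viewer there is one more tool, called as name([rows], argument=value, ...), one row to a line, values as JSON. step_arm: Moves the arm, as the interface text tells. Its arguments: {"type":"object","properties":{"motion":{"type":"array","items":{"type":"array","items":{"type":"number"}}}},"required":["motion"]}

```bash
mkdir -p pics; ls; cat > h.py <<'E'
import numpy as np, cv2
from scipy.spatial.transform import Rotation as R
from bench import ctrl
def obs(): return ctrl.get_obs()
def toolT(o=None):
    o=o or obs(); q=o['eef_rot']; T=np.eye(4)
    T[:3,:3]=R.from_quat([q[1],q[2],q[3],q[0]]).as_matrix(); T[:3,3]=o['eef_pos']; return T
def cam(n):
    o=obs(); i=ctrl.camera_info(n); T=toolT(o)@np.array(i['hand_eye']) if n=='wrist' else np.array(i['T'])
    im,d=ctrl.camera(n)
    K=np.array([[i['fx'],0,i['cx']],[0,i['fy'],i['cy']],[0,0,1]]); return im,d,K,np.array(i['dist_coeffs']),T
def plane(c,uv,z):
    uv=np.array(uv,float).reshape(-1,1,2); n=cv2.undistortPoints(uv,c[2],c[3]).reshape(-1,2)
    r=np.c_[n,np.ones(len(n))]@c[4][:3,:3].T; o=c[4][:3,3]; return o+r*((z-o[2])/r[:,2])[:,None]
def cloud(c):
    h,w=c[1].shape; u,v=np.meshgrid(np.arange(w),np.arange(h))
    n=cv2.undistortPoints(np.stack([u,v],-1).reshape(-1,1,2).astype(float),c[2],c[3]).reshape(h,w,2)
    P=np.concatenate([n,np.ones((h,w,1))],2)*c[1][...,None]; return P@c[4][:3,:3].T+c[4][:3,3]
def proj(c,P):
    M=np.linalg.inv(c[4]); return cv2.projectPoints(np.array(P,float).reshape(-1,1,3),cv2.Rodrigues(M[:3,:3])[0],M[:3,3],c[2],c[3])[0].reshape(-1,2)
def save(c,n): cv2.imwrite('pics/'+n+'.png',c[0][...,::-1])
def rel(p,yaw_tool_deg=None):
    """shift in mm in tool axes from current pose to world p"""
    T=toolT(); return np.round(1000*T[:3,:3].T@(np.array(p)-T[:3,3]),1)
E
python3 - <<'E'
from h import *
for n in ('top','side'):
    c=cam(n); save(c,n+'0'); np.savez('/tmp/'+n+'0.npz',im=c[0],d=c[1],K=c[2],D=c[3],T=c[4]); print(n,c[4].round(3).tolist(),c[2][0,0])
o=obs(); print(o); print(toolT().round(3)); print(ctrl.camera_info('wrist'))
E
```

```text
pics
top [[-0.009, -0.98, 0.197, 0.264], [-1.0, 0.01, 0.004, -0.124], [-0.006, -0.197, -0.98, 1.251], [0.0, 0.0, 0.0, 1.0]] 392.1249815354608
side [[0.731, -0.345, 0.589, -0.196], [-0.682, -0.393, 0.616, -0.852], [0.019, -0.853, -0.522, 0.702], [0.0, 0.0, 0.0, 1.0]] 400.5319800577962
{'time_s': 0.1, 'q': array([ 1.10667822e+00,  1.81471199e-01,  1.60791001e+00, -3.00160039e-05,
        1.35380466e+00, -2.06300205e-01]), 'dq': array([ 0.00116368, -0.00169733, -0.00426386, -0.0002264 ,  0.00025425,
        0.00091373]), 'joint_efforts': array([ 1.14845656e-05, -4.45880663e+01, -3.52237344e+01, -8.38415485e-05,
        4.17992022e-03, -2.13474414e-05]), 'eef_pos': array([0.14637173, 0.55553977, 0.23047078]), 'eef_rot': array([ 0.70106429,  0.0903625 ,  0.70141532, -0.09143319]), 'wrist_force': array([ 0.01451524, -0.41260498, -0.40382209]), 'torque': array([ 0.01687934,  0.00696978, -0.03992989]), 'opening': 1.0022472848491735}
[[-0.001  0.255  0.967  0.146]
 [-0.001  0.967 -0.255  0.556]
 [-1.    -0.002 -0.     0.23 ]
 [ 0.     0.     0.     1.   ]]
{'fx': 348.36052802557145, 'fy': 348.36052802557145, 'cx': 275.795609085367, 'cy': 212.8997644152528, 'dist_coeffs': array([-0.07905939,  0.        ,  0.        ,  0.        ,  0.        ]), 'hand_eye': array([[-1.81646002e-04, -2.99918225e-01,  9.53964897e-01,
        -1.42098679e-01],
       [ 9.99999948e-01,  2.01128168e-04,  2.53644548e-04,
         5.96539822e-05],
       [-2.67941835e-04,  9.53964893e-01,  2.99918173e-01,
        -7.63884901e-02],
       [ 0.00000000e+00,  0.00000000e+00,  0.00000000e+00,
         1.00000000e+00]])}
```

View pics/top0.png

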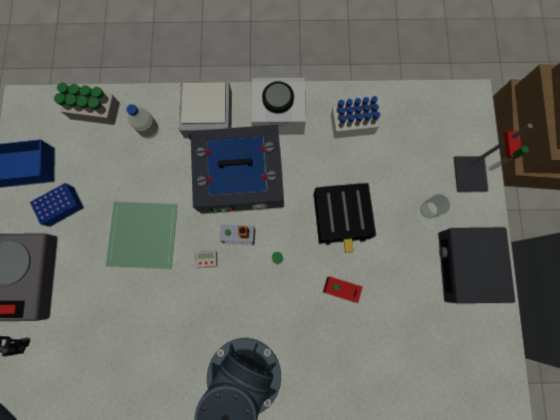

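View pics/side0.png

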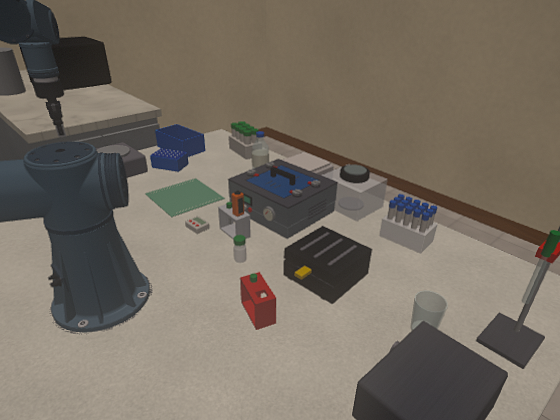

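Top view: dryer (237,168) with panel and 4 cams, mat left (142,235), case right (344,212) with its tab (348,245) towards the robot, rack (238,233), red decoy (343,289), jar (277,257), timer (206,259), beaker (431,209).

```bash
python3 - <<'E'
from h import *
f=np.load('/tmp/top0.npz'); c=(f['im'],f['d'],f['K'],f['D'],f['T'])
P=cloud(c); hsv=cv2.cvtColor(c[0],cv2.COLOR_RGB2HSV); H,S,V=[hsv[...,i].astype(int) for i in range(3)]
def rep(n,m,box,z=None):
    u0,v0,u1,v1=box; k=np.zeros(m.shape,bool); k[v0:v1,u0:u1]=m[v0:v1,u0:u1]
    ys,xs=np.nonzero(k); 
    if len(xs)<3: print(n,'none'); return
    q=P[k]; zz=np.median(q[:,2]) if z is None else z
    w=plane(c,np.c_[xs,ys],zz); r=cv2.minAreaRect((w[:,:2]*1000).astype(np.float32))
    print(n,len(xs),'depth z med',np.median(q[:,2]).round(3),'centroid',w[:,:2].mean(0).round(3),'rect',np.round(r[0]),np.round(r[1]),round(r[2],1))
blue=(H>100)&(H<125)&(S>120)&(V>50); red=((H<8)|(H>172))&(S>130)&(V>80); yel=(H>18)&(H<32)&(S>150)&(V>120); grn=(H>40)&(H<90)&(S>60); orange=(H>4)&(H<18)&(S>150)&(V>100)
rep('panel',blue,(190,125,285,210),.12)
for n,b in dict(bl=(195,140,220,160),br=(255,140,280,160),fl=(195,170,220,192),fr=(255,165,280,190)).items(): rep('tongue '+n,red,b,.13)
rep('mat',grn&(S<140),(95,190,190,280),.002)
rep('tab',yel,(335,230,360,260))
rep('jar',grn,(268,250,288,266)); rep('driver',orange,(232,220,255,245)); rep('nut',grn,(220,222,236,242))
rep('decoy',red,(320,270,370,305),.08)
for n,b,lo,hi in (('rack',(215,218,262,248),.07,.09),('deck',(180,115,295,220),.108,.132),('casetop',(305,175,385,250),.065,.11),('timer',(190,245,222,272),.012,.04),('beaker',(415,190,450,225),.06,.12)):
    rep(n,(P[...,2]>lo)&(P[...,2]<hi),b)
E
```

```text
panel 2706 depth z med 0.121 centroid [0.621 0.017] rect [623.  17.] [171. 169.] 3.9
tongue bl 14 depth z med 0.128 centroid [0.663 0.102] rect [662. 102.] [10.  9.] 1.6
tongue br 14 depth z med 0.128 centroid [ 0.669 -0.063] rect [670. -62.] [12.  9.] 89.4
tongue fl 14 depth z med 0.128 centroid [0.576 0.096] rect [576.  96.] [10. 11.] 18.6
tongue fr 13 depth z med 0.127 centroid [ 0.583 -0.068] rect [583. -68.] [11.  9.] 17.8
mat 437 depth z med 0.003 centroid [0.378 0.382] rect [419. 332.] [200. 181.] 86.7
tab 81 depth z med 0.073 centroid [ 0.382 -0.318] rect [ 382. -318.] [36. 20.] 3.2
jar 94 depth z med 0.076 centroid [ 0.349 -0.104] rect [ 348. -104.] [30. 30.] 89.5
driver 33 depth z med 0.152 centroid [ 0.416 -0.009] rect [418.  -8.] [26. 20.] 0.5
nut 24 depth z med 0.097 centroid [0.422 0.042] rect [422.  42.] [15. 12.] 89.5
decoy 529 depth z med 0.08 centroid [ 0.252 -0.298] rect [ 253. -297.] [99. 48.] 72.4
rack 400 depth z med 0.081 centroid [0.418 0.022] rect [420.  18.] [101.  51.] 86.5
deck 6807 depth z med 0.121 centroid [0.624 0.012] rect [640.  -8.] [280. 323.] 3.9
casetop 3079 depth z med 0.087 centroid [ 0.478 -0.31 ] rect [ 467. -311.] [197. 167.] 4.7
timer 337 depth z med 0.023 centroid [0.348 0.118] rect [348. 118.] [50. 63.] 1.4
beaker 232 depth z med 0.081 centroid [ 0.503 -0.597] rect [ 501. -593.] [75. 68.] 89.4
```

step_arm([
  [-120, -470, 438, -14.8, 0, 0, 0],
  [-120, -470, 438, -14.8, 0, 0, 0],
  [-120, -470, 438, -14.8, 0, 0, 0],
  [-120, -470, 438, -14.8, 0, 0, 0],
  [-120, -470, 438, -14.8, 0, 0, 0],
  [-120, -470, 438, -14.8, 0, 0, 0],
  [-120, -470, 438, -14.8, 0, 0, 0],
  [-120, -470, 438, -14.8, 0, 0, 0],
  [-120, -470, 438, -14.8, 0, 0, 0],
  [-120, -470, 438, -14.8, 0, 0, 0],
])

```text
time_s: 1.35
eef_pos: [0.4366, 0.0142, 0.346]
eef_rot: [0.707, 0.0, 0.707, 0.0]
wrist_force: [0.8, 0.8, -0.3]
opening: 0.999
```

```bash
python3 - <<'E'
from h import *
c=cam('wrist'); c=cam('wrist'); save(c,'w1'); np.savez('/tmp/w1.npz',im=c[0],d=c[1],K=c[2],D=c[3],T=c[4]); print(obs()['eef_pos'],obs()['dq'].round(3))
E
```

```text
[0.43818495 0.0112429  0.34625782] [ 0.087 -0.035  0.061  0.044  0.028  0.081]
```

View pics/w1.png

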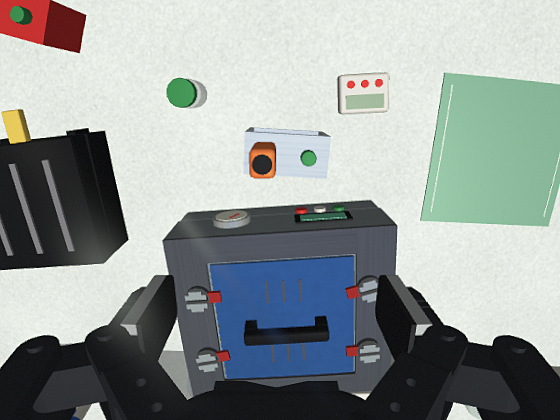

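Wrist view: cams near (197,298)/(369,290), far (207,360)/(368,350); driver top (262,163) beside nut driver (308,158); case tab (15,125); panel handle (287,332).

```bash
python3 - <<'E'
from h import *
f=np.load('/tmp/w1.npz'); c=(f['im'],f['d'],f['K'],f['D'],f['T'])
P=cloud(c); hsv=cv2.cvtColor(c[0],cv2.COLOR_RGB2HSV); H,S,V=[hsv[...,i].astype(int) for i in range(3)]
red=((H<8)|(H>172))&(S>130)&(V>80); 
A=[];B=[]
for n,(u,v),d in (('fl',(369,290),(-45,103)),('fr',(197,298),(-45,-103)),('bl',(368,350),(45,103)),('br',(207,360),(45,-103))):
    k=np.zeros(S.shape,bool); k[v-16:v+17,u-18:u+19]=True
    hd=k&(S<50)&(V>110)
    ys,xs=np.nonzero(hd); w=plane(c,np.c_[xs,ys],.1335)*1000
    (x,y),r=cv2.minEnclosingCircle(w[:,:2].astype(np.float32)); rr=cv2.minAreaRect(w[:,:2].astype(np.float32))
    k[:]=0; k[v-16:v+17,u-32:u+33]=True; ys,xs=np.nonzero(k&red); t=plane(c,np.c_[xs,ys],.1275)*1000
    print(n,'circ',round(x,1),round(y,1),round(r,1),'rect',np.round(rr[0],1),np.round(rr[1],1),'mean',w[:,:2].mean(0).round(1),'tongue',t[:,:2].mean(0).round(1),'dir',np.degrees(np.arctan2(*(t[:,:2].mean(0)-[x,y])[::-1])).round(1), 'z',np.median(P[hd][:,2]).round(4))
    A.append(d);B.append((x,y))
A=np.array(A,float);B=np.array(B); a=A; b=B-B.mean(0)
th=np.arctan2((a[:,0]*b[:,1]-a[:,1]*b[:,0]).sum(),(a*b).sum()); M=np.array([[np.cos(th),-np.sin(th)],[np.sin(th),np.cos(th)]])
print('dryer',B.mean(0).round(1),np.degrees(th).round(2),'res',(b-a@M.T).round(1).tolist())
k=np.zeros(S.shape,bool); k[135:185,240:285]=True
o=k&(H>4)&(H<20)&(S>130)&(V>90); q=P[o]; print('driver z pct',np.percentile(q[:,2],[5,50,95]).round(3))
top=k&(P[...,2]>.146)&(P[...,2]<.16); ys,xs=np.nonzero(top); w=plane(c,np.c_[xs,ys],.152)*1000; r=cv2.minAreaRect(w[:,:2].astype(np.float32)); print('driver top',len(xs),np.round(r[0],1),np.round(r[1],1),r[2])
k[:]=0;k[120:185,235:335]=True; ys,xs=np.nonzero(k&(P[...,2]>.075)&(P[...,2]<.085)); w=plane(c,np.c_[xs,ys],.08)*1000; r=cv2.minAreaRect(w[:,:2].astype(np.float32)); print('rack',np.round(r[0],1),np.round(r[1],1),r[2])
m=(V<60)|((H<22)&(S>120)); 
im=cv2.resize(c[0][130:195,230:340],None,fx=4,fy=4,interpolation=cv2.INTER_CUBIC); im2=cv2.resize(c[0][270:385,170:400],None,fx=3,fy=3,interpolation=cv2.INTER_CUBIC)
out=np.zeros((im.shape[0]+im2.shape[0],max(im.shape[1],im2.shape[1]),3),np.uint8); out[:im.shape[0],:im.shape[1]]=im; out[im.shape[0]:,:im2.shape[1]]=im2; cv2.imwrite('pics/w1c.png',cv2.resize(out[...,::-1],None,fx=.9,fy=.9))
E
```

```text
fl circ 567.2 109.4 21.9 rect [567.6 111. ] [38.5 25.6] mean [570.9 114. ] tongue [576.1  96.9] dir -54.4 z 0.1331
fr circ 581.2 -79.3 24.7 rect [581.7 -83.7] [43.2 35. ] mean [584.9 -86.2] tongue [581.7 -66.8] dir 87.5 z 0.1329
bl circ 655.2 113.4 26.6 rect [654.8 119.3] [49.4 31.8] mean [660.8 121.8] tongue [661.8 102.1] dir -59.8 z 0.1329
br circ 671.5 -69.7 26.7 rect [672.1 -78.3] [50.6 35.4] mean [674.8 -79.7] tongue [669.1 -61.4] dir 106.0 z 0.1329
dryer [618.8  18.4] 4.61 res [[1.5, -8.1], [-1.0, 8.5], [-0.1, -11.4], [-0.4, 10.9]]
driver z pct [0.099 0.15  0.152]
driver top 728 [418.7  -6.8] [24.5 28.4] 89.6529769897461
rack [421.6  18.7] [100.3  49.5] 86.45396423339844
```

View pics/w1c.png

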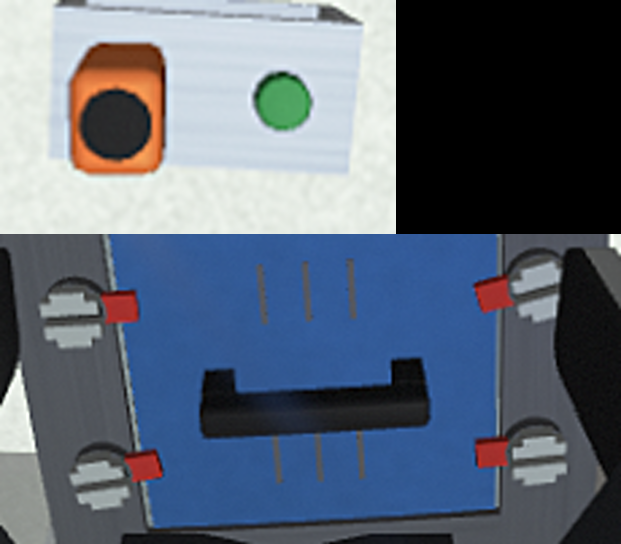

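Crop: driver's flats face world ±y (round black top (115,125)); slots roughly along the tongues, fl/br turned a bit anticlockwise. Grip the driver while refining the heads with a depth-limited mask.

```bash
cat >> h.py <<'E'
def cams(c,D=(0.622,0.017),yaw=4.,rad=.026):
    """heads by height+steel colour; returns world xy mm, slot/tongue angle"""
    P=cloud(c); hsv=cv2.cvtColor(c[0],cv2.COLOR_RGB2HSV); H,S,V=[hsv[...,i].astype(int) for i in range(3)]
    red=((H<8)|(H>172))&(S>130)&(V>60); a=np.radians(yaw); M=np.array([[np.cos(a),-np.sin(a)],[np.sin(a),np.cos(a)]]); out={}
    for n,d in dict(fl=(-45,103),fr=(-45,-103),bl=(45,103),br=(45,-103)).items():
        g=np.array(D)+M@(np.array(d)/1000)
        near=np.hypot(P[...,0]-g[0],P[...,1]-g[1])<rad
        hd=near&(abs(P[...,2]-.1335)<.0025)&(S<60)&(V>100)
        if hd.sum()<40: continue
        ys,xs=np.nonzero(hd); w=plane(c,np.c_[xs,ys],.1335)*1000
        (x,y),r=cv2.minEnclosingCircle(w[:,:2].astype(np.float32))
        near2=np.hypot(P[...,0]-g[0],P[...,1]-g[1])<.04
        ys,xs=np.nonzero(near2&red); t=plane(c,np.c_[xs,ys],.128)[:,:2].mean(0)*1000
        out[n]=(x,y,r,np.degrees(np.arctan2(t[1]-y,t[0]-x)))
    return out
def fit(o):
    L=dict(fl=(-45,103),fr=(-45,-103),bl=(45,103),br=(45,-103)); A=np.array([L[k] for k in o],float); B=np.array([o[k][:2] for k in o])
    a=A-A.mean(0); b=B-B.mean(0); th=np.arctan2((a[:,0]*b[:,1]-a[:,1]*b[:,0]).sum(),(a*b).sum()); M=np.array([[np.cos(th),-np.sin(th)],[np.sin(th),np.cos(th)]])
    return B.mean(0)-M@A.mean(0),np.degrees(th),(b-a@M.T).round(1).tolist()
E
python3 - <<'E'
from h import *
f=np.load('/tmp/w1.npz'); c=(f['im'],f['d'],f['K'],f['D'],f['T'])
o=cams(c); [print(k,np.round(v,1)) for k,v in o.items()]; print(fit(o)); print(rel([.4187,-.0068,.103]))
E
```

```text
fl [571.  114.9  14.5 -76.3]
fr [585.1 -87.8  15.3 100.5]
bl [661.3 123.6  14.7 -92. ]
br [674.8 -82.1  14.8 109. ]
(array([623.05960083,  17.14500427]), np.float64(3.983083607291884), [[-0.0, -1.9], [-0.2, 0.9], [0.5, 0.6], [-0.3, 0.4]])
[243.3 -17.7 -19.6]
```

step_arm([
  [60, -17.7, -19.6, 0, 0, 0, 0],
  [120, -17.7, -19.6, 0, 0, 0, 0],
  [160, -17.7, -19.6, 0, 0, 0, 0],
  [200, -17.7, -19.6, 0, 0, 0, 0],
  [243, -17.7, -19.6, 0, 0, 0, 0],
  [243, -17.7, -19.6, 0, 0, 0, 120],
  [243, -17.7, -19.6, 0, 0, 0, 255],
  [243, -17.7, -19.6, 0, 0, 0, 255],
  [243, -17.7, -19.6, 0, 0, 0, 255],
  [243, -17.7, -19.6, 0, 0, 0, 255],
])

```text
time_s: 2.7
eef_pos: [0.4181, -0.0019, 0.1045]
eef_rot: [0.708, -0.001, 0.706, -0.0]
wrist_force: [-0.4, -0.0, 6.7]
opening: 0.294
```

step_arm([
  [0, 0, 0, 0, 0, 0, 255],
  [0, 0, 0, 0, 0, 0, 255],
  [-40, 0, 0, 0, 0, 0, 255],
  [-80, 0, 0, 0, 0, 0, 255],
  [-120, 0, 0, 0, 0, 0, 255],
  [-160, 0, 0, 0, 0, 0, 255],
  [-197, 0, 0, 0, 0, 0, 255],
  [-197, 0, 0, 0, 0, 0, 255],
])

```text
time_s: 3.7
eef_pos: [0.4182, -0.0019, 0.3033]
eef_rot: [0.71, -0.001, 0.705, -0.001]
wrist_force: [0.3, -0.6, -1.1]
opening: 0.298
```

step_arm([
  [0, -40, 60, 10.5, 0, 0, 255],
  [0, -86, 110, 21, 0, 0, 255],
  [0, -86, 167, 31, 0, 0, 255],
  [0, -86, 167, 41, 0, 0, 255],
  [20, -86, 167, 51, 0, 0, 255],
  [40, -86, 167, 61, 0, 0, 255],
  [60, -86, 167, 71, 0, 0, 255],
  [68, -86, 167, 79.5, 0, 0, 255],
  [68, -86, 167, 79.5, 0, 0, 255],
  [68, -86, 167, 79.5, 0, 0, 255],
])

```text
time_s: 4.95
eef_pos: [0.5835, -0.0874, 0.2316]
eef_rot: [0.544, 0.451, 0.545, -0.451]
wrist_force: [0.1, 1.1, -0.8]
opening: 0.295
```

```bash
python3 - <<'E'
from h import *
c=cam('wrist'); c=cam('wrist'); o=obs(); print(o['eef_pos'].round(4),toolT()[:3,:3].round(3).tolist(),o['wrist_force'].round(1))
save(c,'w2'); np.savez('/tmp/w2.npz',im=c[0],d=c[1],K=c[2],D=c[3],T=c[4])
T=toolT(); tip=T@[.085,0,0,1]; print('tip expected',tip.round(4),proj(c,[tip[:3],[.585,-.0878,.1335]]))
r=cams(c,(.6231,.0171),4); [print(k,np.round(v,1)) for k,v in r.items()]
E
```

```text
[ 0.5838 -0.0875  0.2322] [[0.001, 0.983, 0.185], [-0.0, 0.185, -0.983], [-1.0, 0.001, 0.0]] [ 0.1 -0.6 -1.3]
tip expected [ 0.5839 -0.0875  0.1472  1.    ] [[275.48127359 220.36895921]
 [276.92664311 214.9695094 ]]
fr [585.7 -87.6  14.9  94.6]
br [675.3 -81.9  15.2 105. ]
```

View pics/w2.png

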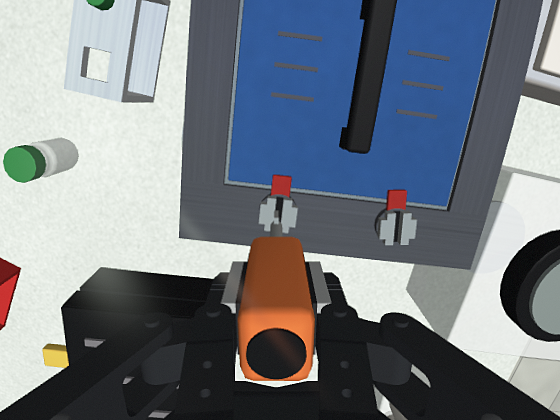

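Wrist view: driver over the near-right cam (278,213), shaft at column ~277, tongue at (281,185); far-right cam at (397,228). Zooming in.

```bash
cat >> h.py <<'E'
def slot(c,ctr,rad=.0125):
    """slot line angle (deg mod 180) from dark pixels inside head circle at top plane"""
    h,w=c[1].shape; u,v=np.meshgrid(np.arange(w),np.arange(h)); p=proj(c,[[ctr[0],ctr[1],.1335]])[0]
    s=np.hypot(u-p[0],v-p[1])<40; uv=np.c_[u[s],v[s]]; W=plane(c,uv,.1335)
    V=c[0].max(2)[s]; S=(c[0].max(2).astype(int)-c[0].min(2))[s]
    k=(np.hypot(W[:,0]-ctr[0],W[:,1]-ctr[1])<rad)&(V<105)&(S<60); Q=W[k][:,:2]
    x,y,_,_=[0]*4 if len(Q)<5 else cv2.fitLine(Q.astype(np.float32),cv2.DIST_HUBER,0,.001,.001).ravel()[:4]
    return len(Q),np.degrees(np.arctan2(y,x))%180,Q.mean(0)*1000
E
python3 - <<'E'
from h import *
f=np.load('/tmp/w2.npz'); c=(f['im'],f['d'],f['K'],f['D'],f['T'])
print(slot(c,(.5857,-.0876)),slot(c,(.6753,-.0819)))
f=np.load('/tmp/w1.npz'); c1=(f['im'],f['d'],f['K'],f['D'],f['T'])
for p in ((.5857,-.0876),(.6753,-.0819),(.5704,.1165),(.6608,.1232)): print(slot(c1,p))
cv2.imwrite('pics/w2c.png',cv2.resize(c[0][165:245,235:425,::-1],None,fx=4,fy=4,interpolation=cv2.INTER_CUBIC))
E
```

```text
(227, np.float32(95.78687), array([585.58305661, -87.86878283])) (230, np.float32(102.669876), array([675.13214382, -81.70761737]))
(71, np.float32(94.617744), array([585.2197366 , -87.53596504]))
(55, np.float32(102.03637), array([675.11577525, -81.79934536]))
(113, np.float32(104.64768), array([571.35337532, 119.33694451]))
(56, np.float32(95.48907), array([661.15733077, 123.31624875]))
```

View pics/w2c.png

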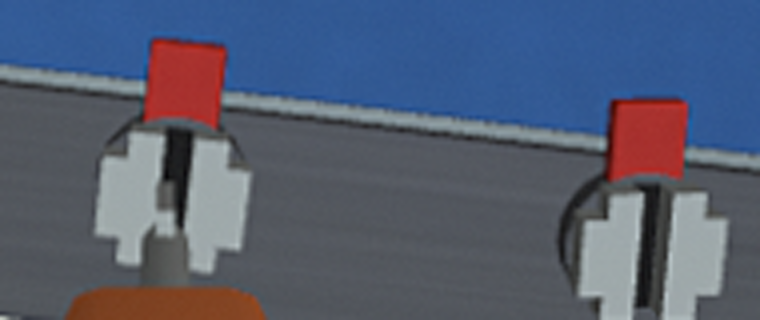

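step_arm([
  [0, 1.8, 0.6, 5.5, 0, 0, 255],
  [0, 1.8, 0.6, 5.5, 0, 0, 255],
  [6, 1.8, 0.6, 5.5, 0, 0, 255],
  [12, 1.8, 0.6, 5.5, 0, 0, 255],
  [15, 1.8, 0.6, 5.5, 0, 0, 255],
  [17, 1.8, 0.6, 5.5, 0, 0, 255],
  [19, 1.8, 0.6, 5.5, 0, 0, 255],
  [19, 1.8, 0.6, 5.5, 0, 0, 255],
])

```text
time_s: 6.05
eef_pos: [0.5856, -0.0877, 0.2131]
eef_rot: [0.522, 0.478, 0.521, -0.478]
wrist_force: [-1.0, -0.6, 0.6]
opening: 0.296
```

step_arm([
  [0.5, 0, 0, -10, 0, 0, 255],
  [0.5, 0, 0, -20, 0, 0, 255],
  [0.5, 0, 0, -30, 0, 0, 255],
  [0.5, 0, 0, -40, 0, 0, 255],
  [0.5, 0, 0, -50, 0, 0, 255],
  [0.5, 0, 0, -60, 0, 0, 255],
  [0.5, 0, 0, -69, 0, 0, 255],
  [0.5, 0, 0, -78, 0, 0, 255],
  [0.5, 0, 0, -87, 0, 0, 255],
  [0.5, 0, 0, -87, 0, 0, 255],
])

```text
time_s: 7.3
eef_pos: [0.5856, -0.0883, 0.213]
eef_rot: [0.707, -0.012, 0.707, 0.012]
wrist_force: [-3.3, -1.7, 5.2]
opening: 0.301
```

```bash
python3 - <<'E'
from h import *
o=obs(); print(o['wrist_force'].round(1),o['torque'].round(2),o['eef_pos'].round(4),toolT()[:3,2])
E
```

```text
[-3.3 -1.7  5.2] [-0.51  0.74 -0.1 ] [ 0.5856 -0.0883  0.213 ] [9.99426815e-01 3.38516581e-02 3.25621220e-04]
```

step_arm([
  [-12, 0, 0, 0, 0, 0, 255],
  [-25, 0, 0, 0, 0, 0, 255],
  [-25, 3.5, 30, 10, 0, 0, 255],
  [-25, 3.5, 60, 20, 0, 0, 255],
  [-25, 3.5, 89.8, 30, 0, 0, 255],
  [-25, 3.5, 89.8, 40, 0, 0, 255],
  [-25, 3.5, 89.8, 50, 0, 0, 255],
  [-25, 3.5, 89.8, 60, 0, 0, 255],
  [-25, 3.5, 89.8, 70, 0, 0, 255],
  [-25, 3.5, 89.8, 79.5, 0, 0, 255],
])

```text
time_s: 8.55
eef_pos: [0.6756, -0.0805, 0.2382]
eef_rot: [0.55, 0.445, 0.55, -0.444]
wrist_force: [0.6, -0.5, -1.4]
opening: 0.294
```

```bash
cat > look.py <<'E'
from h import *
import sys
def main(name,n):
    c=cam('wrist'); c=cam('wrist'); o=obs(); T=toolT(o)
    cc=(.6231,.0171); a=np.radians(4); M=np.array([[np.cos(a),-np.sin(a)],[np.sin(a),np.cos(a)]])
    r=cams(c); [print(k,np.round(v,1),'slot',slot(c,(v[0]/1000,v[1]/1000))) for k,v in r.items()]
    d=dict(fl=(-45,103),fr=(-45,-103),bl=(45,103),br=(45,-103))[n]; g=np.array(cc)+M@(np.array(d)/1000)
    v=r.get(n,(*g*1000,0,0)); 
    print('pose',o['eef_pos'].round(4),'yaw z',np.degrees(np.arctan2(T[1,2],T[0,2])).round(1),'tilt',T[:3,0].round(4),'f',o['wrist_force'].round(1),'nominal',(g*1000).round(1),'rel',rel([v[0]/1000,v[1]/1000,.2126]),'rel nom',rel([*g,.2126]))
    p=proj(c,[[*g,.1335]])[0].astype(int); cv2.imwrite('pics/%s.png'%name,cv2.resize(c[0][max(p[1]-50,0):p[1]+50,p[0]-70:p[0]+70,::-1],None,fx=5,fy=5,interpolation=cv2.INTER_CUBIC))
main(*sys.argv[1:])
E
python3 look.py br1 br
```

```text
fr [585.8 -87.7  15.  166.5] slot (206, np.float32(170.02155), array([585.96391832, -87.89316211]))
br [675.1 -81.7  15.1 101.6] slot (223, np.float32(103.259476), array([675.22617894, -81.14409469]))
pose [ 0.6756 -0.0806  0.2382] yaw z -77.6 tilt [ 1.2e-03  4.0e-04 -1.0e+00] f [-0.1  0.3 -0.4] nominal [675.2 -82.5] rel [25.6 -0.7  1. ] rel nom [25.6 -0.8  1.8]
```

View pics/br1.png

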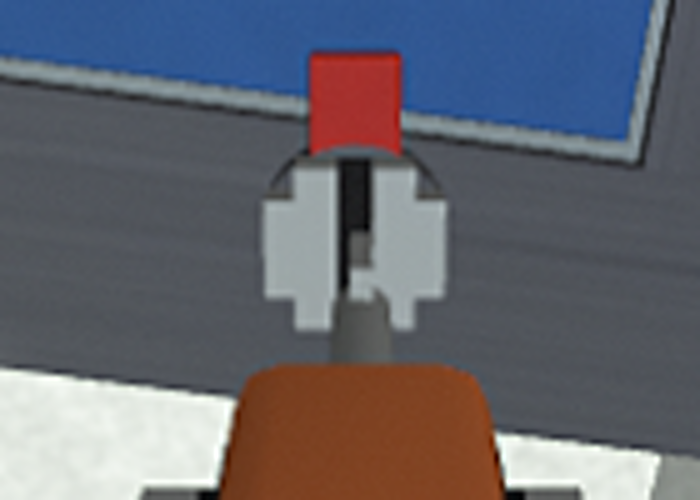

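Blade (360,250) sits ~0.7 mm right of the slot centre (355,230); fr now at 76°, so the slot has ~12° of slack: I must overturn more.

step_arm([
  [0, -0.8, 1.3, 0, 0, 0, 255],
  [10, -0.8, 1.3, 0, 0, 0, 255],
  [16, -0.8, 1.3, 0, 0, 0, 255],
  [20, -0.8, 1.3, 0, 0, 0, 255],
  [23, -0.8, 1.3, 0, 0, 0, 255],
  [24.5, -0.8, 1.3, 0, 0, 0, 255],
  [24.5, -0.8, 1.3, 0, 0, 0, 255],
])

```text
time_s: 9.52
eef_pos: [0.6748, -0.0825, 0.2131]
eef_rot: [0.552, 0.442, 0.551, -0.442]
wrist_force: [-0.6, -0.1, 1.0]
opening: 0.298
```

step_arm([
  [0.5, 0, 0, -10, 0, 0, 255],
  [0.5, 0, 0, -20, 0, 0, 255],
  [0.5, 0, 0, -30, 0, 0, 255],
  [0.5, 0, 0, -40, 0, 0, 255],
  [0.5, 0, 0, -50, 0, 0, 255],
  [0.5, 0, 0, -60, 0, 0, 255],
  [0.5, 0, 0, -70, 0, 0, 255],
  [0.5, 0, 0, -80, 0, 0, 255],
  [0.5, 0, 0, -88, 0, 0, 255],
  [0.5, 0, 0, -88, 0, 0, 255],
])

```text
time_s: 10.78
eef_pos: [0.6753, -0.0826, 0.2131]
eef_rot: [0.705, -0.065, 0.703, 0.064]
wrist_force: [0.5, -0.5, 2.2]
opening: 0.296
```

```bash
python3 - <<'E'
from h import *
o=obs(); print(o['wrist_force'].round(1),o['torque'].round(2),o['eef_pos'].round(4),toolT()[:3,2], rel([.5858,-.0878,.238]))
E
```

```text
[ 0.5 -0.5  2.2] [-0.02 -0.12 -0.1 ] [ 0.6753 -0.0826  0.2131] [0.98340011 0.1814409  0.00185122] [-25.1  11.1 -88.9]
```

step_arm([
  [-12, 0, 0, 0, 0, 0, 255],
  [-25, 0, 0, 0, 0, 0, 255],
  [-25, 5, -45, 10, 0, 0, 255],
  [-25, 11.1, -88.9, 20.5, 0, 0, 255],
  [-25, 11.1, -88.9, 20.5, 0, 0, 255],
  [-25, 11.1, -88.9, 20.5, 0, 0, 255],
  [-12, 11.1, -88.9, 20.5, 0, 0, 255],
  [-6, 11.1, -88.9, 20.5, 0, 0, 255],
  [-1, 11.1, -88.9, 20.5, 0, 0, 255],
  [0, 11.1, -88.9, 20.5, 0, 0, 255],
])

```text
time_s: 12.02
eef_pos: [0.5854, -0.0877, 0.213]
eef_rot: [0.704, 0.061, 0.704, -0.061]
wrist_force: [-3.5, 1.1, 10.0]
opening: 0.296
```

step_arm([
  [0, 0, 0, 0, 0, 0, 255],
  [0, 0, 0, -10, 0, 0, 255],
  [0, 0, 0, -20, 0, 0, 255],
  [0, 0, 0, -24, 0, 0, 255],
  [0, 0, 0, -24, 0, 0, 255],
  [-12, 0, 0, -24, 0, 0, 255],
  [-30, 0, 0, -24, 0, 0, 255],
  [-90, 0, 0, -24, 0, 0, 255],
  [-90, 0, 0, -24, 0, 0, 255],
])

```text
time_s: 13.15
eef_pos: [0.5882, -0.0883, 0.3098]
eef_rot: [0.706, -0.088, 0.698, 0.085]
wrist_force: [0.1, -0.1, -0.1]
opening: 0.293
```

```bash
python3 look.py fr2 fr; python3 -c "
from h import *
print(rel([.5706,.1166,.3]))"
```

```text
fl [571.7 116.9  15.3 -75.9] slot (118, np.float32(103.93697), array([571.9704314 , 116.43398793]))
fr [585.3 -88.3  15.1 179.4] slot (140, np.float32(1.2372261), array([585.10868288, -88.33519466]))
bl [661.1 122.4  15.3 -88.4] slot (97, np.float32(95.03473), array([661.37187881, 121.78107019]))
pose [ 0.5857 -0.0875  0.304 ] yaw z 14.0 tilt [ 2.7e-03 -4.0e-04 -1.0e+00] f [ 0.2  0.1 -2.1] nominal [585.4 -88.8] rel [91.4 -0.6 -0.8] rel nom [91.4 -1.  -0.9]
[  3.9 201.7  34.8]
```

step_arm([
  [0, 50, 10, 10, 0, 0, 255],
  [0, 100, 20, 20, 0, 0, 255],
  [0, 150, 30, 30, 0, 0, 255],
  [0, 202, 35, 40, 0, 0, 255],
  [0, 202, 35, 50, 0, 0, 255],
  [20, 202, 35, 60, 0, 0, 255],
  [40, 202, 35, 70, 0, 0, 255],
  [60, 202, 35, 80, 0, 0, 255],
  [66, 202, 35, 90, 0, 0, 255],
  [66, 202, 35, 90, 0, 0, 255],
])

```text
time_s: 14.5
eef_pos: [0.5689, 0.1168, 0.2342]
eef_rot: [0.556, 0.434, 0.559, -0.436]
wrist_force: [-1.0, -0.4, -1.8]
opening: 0.294
```

```bash
python3 look.py fl1 fl
```

```text
fl [571.5 117.6  15.  -72.9] slot (250, np.float32(104.997665), array([571.47162157, 117.07889119]))
bl [661.7 123.6  15.1 -87.8] slot (215, np.float32(95.7591), array([661.51377666, 124.17160715]))
pose [0.5698 0.1168 0.2358] yaw z -75.8 tilt [-1.1e-03  2.0e-04 -1.0e+00] f [-0.2 -1.  -0. ] nominal [571.  116.7] rel [23.2  1.8 -0.4] rel nom [23.2  1.1  0.4]
```

View pics/fl1.png

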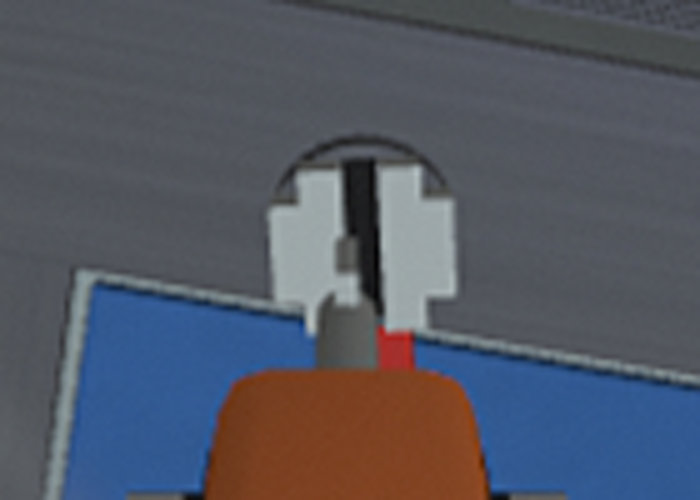

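Blade (346,250) is ~2 mm left of the slot (365,235), slot leaning ~4° more anticlockwise.

step_arm([
  [0, 2, 0, -3.5, 0, 0, 255],
  [8, 2, 0, -3.5, 0, 0, 255],
  [14, 2, 0, -3.5, 0, 0, 255],
  [18, 2, 0, -3.5, 0, 0, 255],
  [21, 2, 0, -3.5, 0, 0, 255],
  [22.8, 2, 0, -3.5, 0, 0, 255],
  [22.8, 2, 0, -3.5, 0, 0, 255],
])

```text
time_s: 15.48
eef_pos: [0.5722, 0.1171, 0.2135]
eef_rot: [0.57, 0.418, 0.57, -0.418]
wrist_force: [0.1, -0.0, -1.1]
opening: 0.297
```

step_arm([
  [0.5, 0, 0, -10, 0, 0, 255],
  [0.5, 0, 0, -20, 0, 0, 255],
  [0.5, 0, 0, -30, 0, 0, 255],
  [0.5, 0, 0, -40, 0, 0, 255],
  [0.5, 0, 0, -50, 0, 0, 255],
  [0.5, 0, 0, -60, 0, 0, 255],
  [0.5, 0, 0, -70, 0, 0, 255],
  [0.5, 0, 0, -79, 0, 0, 255],
  [0.5, 0, 0, -84, 0, 0, 255],
  [0.5, 0, 0, -84, 0, 0, 255],
])

```text
time_s: 16.73
eef_pos: [0.5722, 0.117, 0.2132]
eef_rot: [0.704, -0.071, 0.704, 0.071]
wrist_force: [-0.2, -1.0, -0.5]
opening: 0.296
```

```bash
python3 - <<'E'
from h import *
o=obs(); print(o['wrist_force'].round(1),o['torque'].round(2),o['eef_pos'].round(4),toolT()[:3,2], rel([.661,.1232,.238]))
E
```

```text
[-0.2 -1.  -0.5] [-0.16  0.13 -0.08] [0.5722 0.117  0.2132] [9.80027452e-01 1.98862185e-01 1.54423819e-04] [-24.8 -11.6  88.3]
```

step_arm([
  [-12, 0, 0, 0, 0, 0, 255],
  [-25, -2, 5, 5, 0, 0, 255],
  [-25, -6, 50, 15.5, 0, 0, 255],
  [-25, -11.5, 88.5, 26, 0, 0, 255],
  [-25, -11.5, 88.5, 36.5, 0, 0, 255],
  [-25, -11.5, 88.5, 47, 0, 0, 255],
  [-25, -11.5, 88.5, 57.5, 0, 0, 255],
  [-25, -11.5, 88.5, 68, 0, 0, 255],
  [-25, -11.5, 88.5, 78.5, 0, 0, 255],
  [-25, -11.5, 88.5, 89, 0, 0, 255],
])

```text
time_s: 17.98
eef_pos: [0.6615, 0.1238, 0.2391]
eef_rot: [0.55, 0.445, 0.55, -0.444]
wrist_force: [-0.4, -0.4, -1.1]
opening: 0.294
```

step_arm([
  [0, 0, 0, 7, 0, 0, 255],
  [0, 0, 0, 7, 0, 0, 255],
])

```text
time_s: 18.23
eef_pos: [0.6615, 0.1237, 0.2389]
eef_rot: [0.524, 0.476, 0.523, -0.475]
wrist_force: [0.4, 0.7, -1.8]
opening: 0.3
```

```bash
python3 look.py bl1 bl
```

```text
fl [572.3 117.9  15.   -2.9] slot (210, np.float32(179.06198), array([572.56896938, 117.63643703]))
fr [ 580.2  -83.6   11.3 -160.9] slot (234, np.float32(41.43882), array([582.20690339, -84.5141169 ]))
bl [661.6 123.9  15.1 -93.1] slot (207, np.float32(96.11482), array([661.70686922, 124.56823133]))
pose [0.6614 0.1237 0.2386] yaw z -84.4 tilt [ 8.e-04  1.e-04 -1.e+00] f [-0.4 -0.6 -1.9] nominal [660.8 123. ] rel [26.   0.2 -0.2] rel nom [26.  -0.6  0.6]
```

View pics/bl1.png

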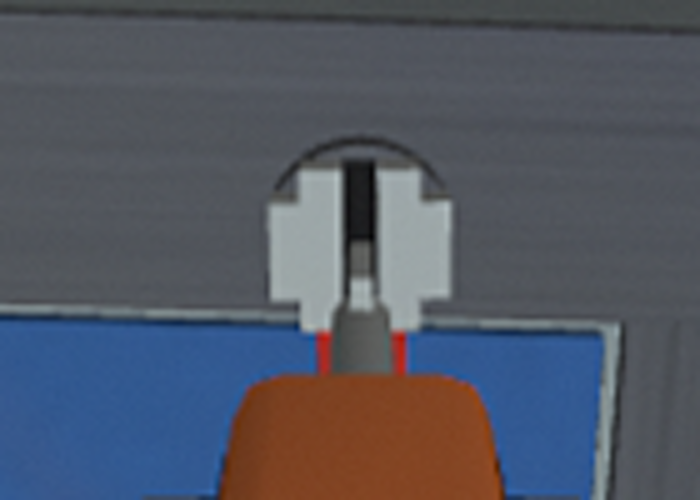

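Blade (360,260) is centred in the slot (360,200); fl reads 85°. Down and turn.

step_arm([
  [10, 0, 0, 0, 0, 0, 255],
  [17, 0, 0, 0, 0, 0, 255],
  [21, 0, 0, 0, 0, 0, 255],
  [24, 0, 0, 0, 0, 0, 255],
  [25.5, 0, 0, 0, 0, 0, 255],
  [25.5, 0, 0, 0, 0, 0, 255],
])

```text
time_s: 19.08
eef_pos: [0.6612, 0.1236, 0.2131]
eef_rot: [0.524, 0.475, 0.523, -0.475]
wrist_force: [-1.6, 0.7, 3.4]
opening: 0.295
```

step_arm([
  [0.5, 0, 0, -10.5, 0, 0, 255],
  [0.5, 0, 0, -21, 0, 0, 255],
  [0.5, 0, 0, -31.5, 0, 0, 255],
  [0.5, 0, 0, -42, 0, 0, 255],
  [0.5, 0, 0, -52, 0, 0, 255],
  [0.5, 0, 0, -62, 0, 0, 255],
  [0.5, 0, 0, -72, 0, 0, 255],
  [0.5, 0, 0, -82, 0, 0, 255],
  [0.5, 0, 0, -92, 0, 0, 255],
  [0.5, 0, 0, -96, 0, 0, 255],
])

```text
time_s: 20.32
eef_pos: [0.6616, 0.1231, 0.2131]
eef_rot: [0.704, -0.072, 0.703, 0.072]
wrist_force: [-1.4, -1.7, 4.8]
opening: 0.297
```

step_arm([
  [0, 0, 0, 0, 0, 0, 255],
  [-25, 0, 0, 0, 0, 0, 255],
  [-90, 0, 0, 5, 0, 0, 255],
  [-100, 0, -50, 12, 0, 0, 255],
  [-100, -20, -110, 12, 0, 0, 255],
  [-100, -60, -160, 12, 0, 0, 255],
  [-100, -90, -210, 12, 0, 0, 255],
  [-100, -123, -260, 12, 0, 0, 255],
  [-100, -123, -300, 12, 0, 0, 255],
  [-100, -123, -300, 12, 0, 0, 255],
])

```text
time_s: 21.58
eef_pos: [0.3904, -0.0574, 0.3119]
eef_rot: [0.708, 0.004, 0.707, -0.005]
wrist_force: [0.8, -0.9, -0.4]
opening: 0.299
```

```bash
python3 - <<'E'
from h import *
c=cam('wrist'); c=cam('wrist'); save(c,'w5'); np.savez('/tmp/w5.npz',im=c[0],d=c[1],K=c[2],D=c[3],T=c[4])
r=cams(c); [print(k,np.round(v,1),'slot',slot(c,(v[0]/1000,v[1]/1000))) for k,v in r.items()]
P=cloud(c); u=proj(c,[[.4187,-.0068,.08]])[0]; print(u)
o=obs(); T=toolT(o); print(o['eef_pos'].round(4),np.degrees(np.arctan2(T[1,2],T[0,2])).round(1),T[:3,0].round(4))
# rack top
m=(abs(P[...,2]-.08)<.003)&(abs(P[...,0]-.42)<.04)&(P[...,1]>-.05)&(P[...,1]<.09)
ys,xs=np.nonzero(m); w=plane(c,np.c_[xs,ys],.08)*1000; rr=cv2.minAreaRect(w[:,:2].astype(np.float32)); print('rack',np.round(rr[0],1),np.round(rr[1],1),rr[2])
E
```

```text
[321.33356376 199.8542594 ]
[ 0.3922 -0.057   0.3122] -0.6 [ 1.7e-03 -3.0e-04 -1.0e+00]
rack [421.   18.4] [100.3  50.7] 86.37718963623047
```

View pics/w5.png

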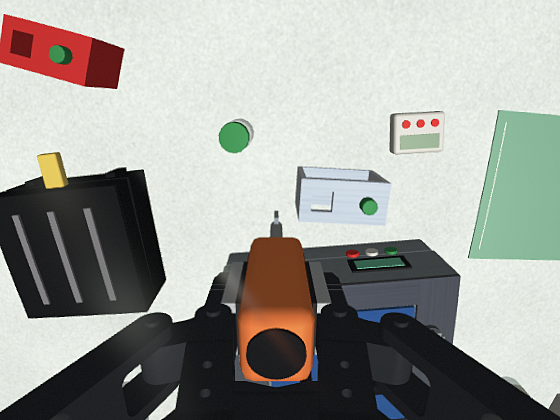

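Hole seen at (322,202), where predicted; tip at (276,215). Check the cams from the top camera and wrist from a higher spot before parking the driver.

step_arm([
  [-60, 52, 60, 0, 0, 0, 255],
  [-100, 52, 130, 0, 0, 0, 255],
  [-100, 52, 130, 0, 0, 0, 255],
  [-100, 52, 130, 0, 0, 0, 255],
])

```text
time_s: 22.18
eef_pos: [0.5257, -0.0048, 0.4124]
eef_rot: [0.708, 0.002, 0.706, -0.002]
wrist_force: [-0.6, 0.3, -1.4]
opening: 0.295
```

```bash
python3 - <<'E'
from h import *
c=cam('wrist'); c=cam('wrist'); save(c,'w6')
r=cams(c); [print(k,np.round(v,1),'slot',slot(c,(v[0]/1000,v[1]/1000))) for k,v in r.items()]
print(obs()['eef_pos'], rel([.4192,-.0068,.3]))
c=cam('top'); r=cams(c); [print('top',k,np.round(v,1)) for k,v in r.items()]
E
```

```text
fl [571.4 117.1  14.9  -4.1] slot (68, np.float32(179.61287), array([570.8931368 , 117.14411472]))
fr [585.4 -88.1  14.4 179. ] slot (67, np.float32(0.37963843), array([585.15797517, -88.05628601]))
bl [661.4 123.   14.5  -3.3] slot (52, np.float32(179.67769), array([660.14296255, 123.26695393]))
br [672.  -89.9  10.5 153.2] slot (184, np.float32(52.279514), array([672.35962203, -89.26849567]))
[ 0.52245905 -0.00525632  0.41043629] [ 110.7   -2.3 -103. ]
```

step_arm([
  [0, 40, 0, 0, 0, 0, 255],
  [0, 50, 0, 0, 0, 0, 255],
  [0, 50, 0, 0, 0, 0, 255],
  [0, 50, 0, 0, 0, 0, 255],
])

```text
time_s: 22.82
eef_pos: [0.5223, 0.0433, 0.4118]
eef_rot: [0.707, 0.003, 0.707, -0.003]
wrist_force: [-1.1, -0.7, -1.1]
opening: 0.293
```

```bash
python3 - <<'E'
from h import *
c=cam('wrist'); c=cam('wrist'); save(c,'w7')
r=cams(c); [print(k,np.round(v,1),'slot',slot(c,(v[0]/1000,v[1]/1000))) for k,v in r.items()]
print(obs()['eef_pos'], rel([.4192,-.0068,.3]),rel([.4192,-.0068,.104]))
P=cloud(c);hsv=cv2.cvtColor(c[0],cv2.COLOR_RGB2HSV);H,S,V=[hsv[...,i].astype(int) for i in range(3)]
m=((H<8)|(H>172))&(S>130)&(V>60)&(np.hypot(P[...,0]-.6752,P[...,1]+.082)<.045); ys,xs=np.nonzero(m); print(len(xs),plane(c,np.c_[xs,ys],.128).mean(0))
E
```

```text
Traceback (most recent call last):
  File "h.py", line 37, in cams
    ys,xs=np.nonzero(near2&red); t=plane(c,np.c_[xs,ys],.128)[:,:2].mean(0)*1000
                                   ~~~~~^^^^^^^^^^^^^^^^^^^^^
  File "h.py", line 13, in plane
    uv=np.array(uv,float).reshape(-1,1,2); n=cv2.undistortPoints(uv,c[2],c[3]).reshape(-1,2)
                                             ~~~~~~~~~~~~~~~~~~~^^^^^^^^^^^^^^
cv2.error: OpenCV(4.12.0) /io/opencv/modules/calib3d/src/undistort.dispatch.cpp:347: error: (-215:Assertion failed) CV_IS_MAT(_src) && CV_IS_MAT(_dst) && (_src->rows == 1 || _src->cols == 1) && (_dst->rows == 1 || _dst->cols == 1) && _src->cols + _src->rows - 1 == _dst->rows + _dst->cols - 1 && (CV_MAT_TYPE(_src->type) == CV_32FC2 || CV_MAT_TYPE(_src->type) == CV_64FC2) && (CV_MAT_TYPE(_dst->type) == CV_32FC2 || CV_MAT_TYPE(_dst->type) == CV_64FC2) in function 'cvUndistortPointsInternal'
```

```bash
python3 - <<'E'
from h import *
c=cam('wrist')
print(obs()['eef_pos'], rel([.4192,-.0068,.3]),rel([.4192,-.0068,.104]))
P=cloud(c);hsv=cv2.cvtColor(c[0],cv2.COLOR_RGB2HSV);H,S,V=[hsv[...,i].astype(int) for i in range(3)]
m=((H<8)|(H>172))&(S>130)&(V>60)&(np.hypot(P[...,0]-.6752,P[...,1]+.082)<.045); ys,xs=np.nonzero(m); print(len(xs),plane(c,np.c_[xs,ys],.128).mean(0) if len(xs) else '')
p=proj(c,[[.6752,-.082,.1335]])[0]; print(p,slot(c,(.6752,-.082)))
s=c[0][200:420,60:420,::-1]; cv2.imwrite('pics/w7c.png',cv2.resize(s,None,fx=2,fy=2))
E
```

```text
[0.52254947 0.04326888 0.41187836] [ 111.9  -51.  -102.9] [ 307.9  -51.  -102.9]
102 [ 0.65292788 -0.08016566  0.128     ]
[184.86132436 281.59566974] (60, np.float32(176.72745), array([674.88668706, -81.87038238]))
```

View pics/w7c.png

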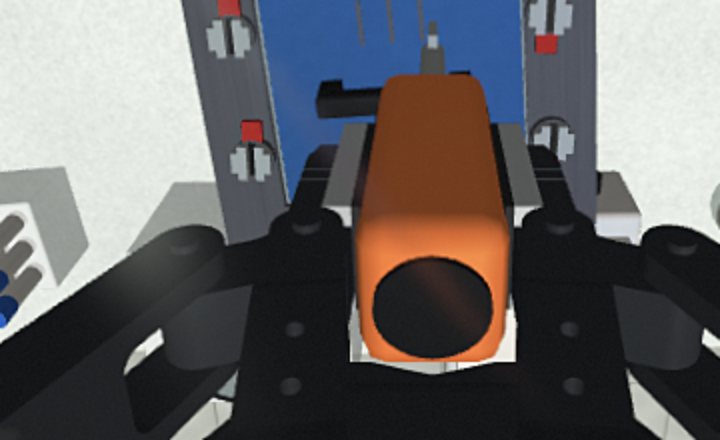

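All four tongues lie clear of the panel. Now back to the hole.

step_arm([
  [20, -20, -50, 0, 0, 0, 255],
  [60, -51, -103, 2.5, 0, 0, 255],
  [112, -51, -103, 2.5, 0, 0, 255],
  [112, -51, -103, 2.5, 0, 0, 255],
  [112, -51, -103, 2.5, 0, 0, 255],
])

```text
time_s: 23.6
eef_pos: [0.4208, -0.0066, 0.3025]
eef_rot: [0.708, 0.018, 0.706, -0.019]
wrist_force: [0.6, -0.1, -0.7]
opening: 0.3
```

```bash
python3 - <<'E'
from h import *
c=cam('wrist')
T=toolT();print(obs()['eef_pos'],T[:3,2].round(3), rel([.4192,-.0068,.106]))
P=cloud(c); V=c[0].max(2); print(proj(c,[[.4192,-.0068,.08],T[:3,3]+T[:3,0]*.085]))
cv2.imwrite('pics/w8c.png',cv2.resize(c[0][150:250,200:360,::-1],None,fx=4,fy=4))
E
```

```text
[ 0.42138388 -0.00658779  0.30311627] [ 0.999 -0.052  0.005] [ 1.971e+02 -1.000e-01 -3.100e+00]
[[275.57924242 176.46724713]
 [275.69060552 221.03135433]]
```

View pics/w8c.png

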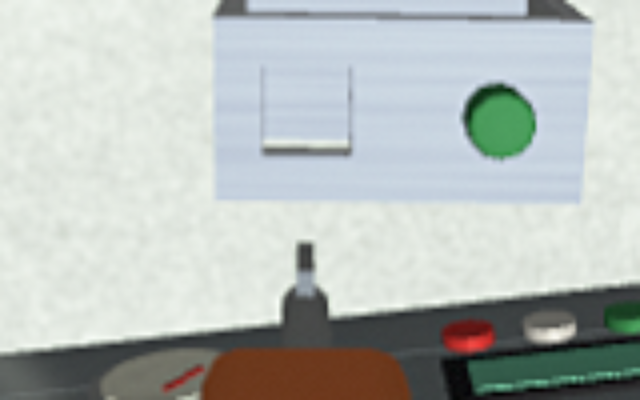

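Hole centre at (276,177) matches; blade tip at (276,212) in line. Lower, release, rise.

step_arm([
  [0, 0, -2.5, 0, 0, 0, 255],
  [40, 0, -2.5, 0, 0, 0, 255],
  [70, 0, -2.5, 0, 0, 0, 255],
  [100, 0, -2.5, 0, 0, 0, 255],
  [125, 0, -2.5, 0, 0, 0, 255],
  [150, 0, -2.5, 0, 0, 0, 255],
  [175, 0, -2.5, 0, 0, 0, 255],
  [190, 0, -2.5, 0, 0, 0, 255],
  [197, 0, -2.5, 0, 0, 0, 255],
  [197, 0, -2.5, 0, 0, 0, 255],
])

```text
time_s: 24.9
eef_pos: [0.4174, -0.006, 0.1046]
eef_rot: [0.707, 0.018, 0.707, -0.018]
wrist_force: [-5.9, 1.6, 9.9]
opening: 0.296
```

step_arm([
  [0, 0, 0, 0, 0, 0, 255],
  [0, 0, 0, 0, 0, 0, 100],
  [0, 0, 0, 0, 0, 0, 0],
  [0, 0, 0, 0, 0, 0, 0],
  [-30, 0, 0, 0, 0, 0, 0],
  [-80, 0, 0, 0, 0, 0, 0],
  [-140, 0, 0, 0, 0, 0, 0],
  [-200, 0, 0, 0, 0, 0, 0],
  [-220, 0, 40, 0, 0, 0, 0],
  [-220, 0, 60, 0, 0, 0, 0],
])

```text
time_s: 26.15
eef_pos: [0.479, -0.0095, 0.3258]
eef_rot: [0.709, 0.018, 0.705, -0.019]
wrist_force: [0.3, 0.6, -0.5]
opening: 1.001
```

```bash
python3 - <<'E'
from h import *
c=cam('wrist'); c=cam('wrist'); save(c,'w9'); np.savez('/tmp/w9.npz',im=c[0],d=c[1],K=c[2],D=c[3],T=c[4])
T=toolT();print(obs()['eef_pos'],T[:3,2].round(3))
P=cloud(c); hsv=cv2.cvtColor(c[0],cv2.COLOR_RGB2HSV); H,S,V=[hsv[...,i].astype(int) for i in range(3)]
def rect(n,m,z):
    ys,xs=np.nonzero(m); w=plane(c,np.c_[xs,ys],z)*1000; rr=cv2.minAreaRect(w[:,:2].astype(np.float32)); print(n,len(xs),np.round(rr[0],1),np.round(rr[1],1),round(rr[2],1),w.mean(0).round(1),np.median(P[m][:,2]).round(4))
rect('driver top',(abs(P[...,0]-.42)<.03)&(abs(P[...,1]+.007)<.03)&(abs(P[...,2]-.152)<.005),.152)
rect('handle',(abs(P[...,0]-.622)<.03)&(abs(P[...,1]-.017)<.07)&(abs(P[...,2]-.152)<.004),.152)
rect('mat',(H>40)&(H<90)&(S>40)&(P[...,1]>.15)&(P[...,2]<.02),.002)
k=(H>100)&(H<125)&(S>120)&(V>50)&(abs(P[...,0]-.62)<.12)&(abs(P[...,1]-.02)<.12); rect('panel',k,.12)
c=cam('top');P=cloud(c); hsv=cv2.cvtColor(c[0],cv2.COLOR_RGB2HSV); H,S,V=[hsv[...,i].astype(int) for i in range(3)]
rect('mat top',(H>40)&(H<90)&(S>30)&(P[...,1]>.15)&(P[...,2]<.02)&(P[...,1]<.55)&(abs(P[...,0]-.42)<.2),.002)
E
```

```text
[ 0.47784747 -0.00932616  0.3230049 ] [ 0.999 -0.052  0.   ]
driver top 955 [419.3  -6.4] [24.8 29.2] 87.0 [419.1  -6.4 152. ] 0.1516
handle 1193 [621.3  17.5] [16.6 98.7] 4.0 [621.2  18.  152. ] 0.1512
mat 16678 [429.9 315.4] [178.8 209.6] 87.2 [428.9 303.    2. ] 0.0015
panel 16540 [622.9  18.1] [170.3 168.6] 3.8 [613.8  16.9 120. ] 0.1195
mat top 1972 [429.8 331.6] [210.6 208.9] 87.1 [434.3 382.1   2. ] 0.0029
```

View pics/w9.png

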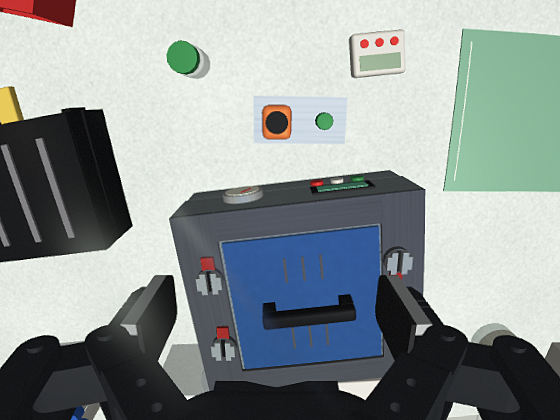

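Driver hangs in its hole (276,122), 0.4 mm off; handle bar measured at (621.3, 17.5) mm. Go for the panel.

step_arm([
  [0, 34, 60, 10.5, 0, 0, 0],
  [0, 34, 110, 21, 0, 0, 0],
  [0, 34, 142, 31.5, 0, 0, 0],
  [20, 34, 142, 42, 0, 0, 0],
  [40, 34, 142, 52.5, 0, 0, 0],
  [60, 34, 142, 63, 0, 0, 0],
  [75, 34, 142, 73, 0, 0, 0],
  [75, 34, 142, 83, 0, 0, 0],
  [75, 34, 142, 83, 0, 0, 0],
  [75, 34, 142, 83, 0, 0, 0],
])

```text
time_s: 27.55
eef_pos: [0.6198, 0.0175, 0.2481]
eef_rot: [0.518, 0.481, 0.518, -0.481]
wrist_force: [-0.5, -0.3, -0.3]
opening: 0.999
```

```bash
python3 - <<'E'
from h import *
c=cam('wrist'); T=toolT();print(obs()['eef_pos'],T[:3,2].round(3))
P=cloud(c)
m=(abs(P[...,0]-.622)<.03)&(abs(P[...,1]-.017)<.07)&(abs(P[...,2]-.152)<.004)
ys,xs=np.nonzero(m); w=plane(c,np.c_[xs,ys],.152)*1000; rr=cv2.minAreaRect(w[:,:2].astype(np.float32)); print(len(xs),np.round(rr[0],1),np.round(rr[1],1),round(rr[2],1))
print(rel([.6215,.0175,.128]))
E
```

```text
[0.61997089 0.01744937 0.24818777] [ 0.073 -0.997  0.   ]
2831 [623.6  18.9] [15.3 97.8] 3.9
[120.2   1.5   0. ]
```

step_arm([
  [50, 2.5, 0, 0, 0, 0, 0],
  [95, 2.5, 0, 0, 0, 0, 0],
  [120, 2.5, 0, 0, 0, 0, 0],
  [120, 2.5, 0, 0, 0, 0, 0],
  [120, 2.5, 0, 0, 0, 0, 150],
  [120, 2.5, 0, 0, 0, 0, 255],
  [120, 2.5, 0, 0, 0, 0, 255],
  [120, 2.5, 0, 0, 0, 0, 255],
  [120, 2.5, 0, 0, 0, 0, 255],
  [120, 2.5, 0, 0, 0, 0, 255],
])

```text
time_s: 28.85
eef_pos: [0.6233, 0.0176, 0.1289]
eef_rot: [0.518, 0.482, 0.517, -0.482]
wrist_force: [-0.7, 0.6, 6.7]
opening: 0.172
```

step_arm([
  [-4, 0, 0, 0, 0, 0, 255],
  [-10, 0, 0, 0, 0, 0, 255],
  [-20, 0, 0, 0, 0, 0, 255],
  [-40, 0, 0, 0, 0, 0, 255],
  [-80, 0, 0, 0, 0, 0, 255],
  [-110, 0, 0, 0, 0, 0, 255],
  [-110, 0, 0, 0, 0, 0, 255],
])

```text
time_s: 29.72
eef_pos: [0.6249, 0.0174, 0.2426]
eef_rot: [0.52, 0.484, 0.515, -0.481]
wrist_force: [0.5, -0.6, -4.3]
opening: 0.175
```

```bash
python3 - <<'E'
from h import *
o=obs();T=toolT();print(o['eef_pos'],T[:3,2].round(3),T[:3,0].round(3),o['wrist_force'].round(1),o['opening'])
print(rel([.430,.3315,.25]))
c=cam('side'); save(c,'s1')
E
```

```text
[0.62486861 0.01735283 0.2425718 ] [ 0.07  -0.998  0.002] [ 0.008 -0.001 -1.   ] [ 0.5 -0.6 -4.3] 0.17493438549852755
[  -9.4 -172.2 -327.1]
```

View pics/s1.png

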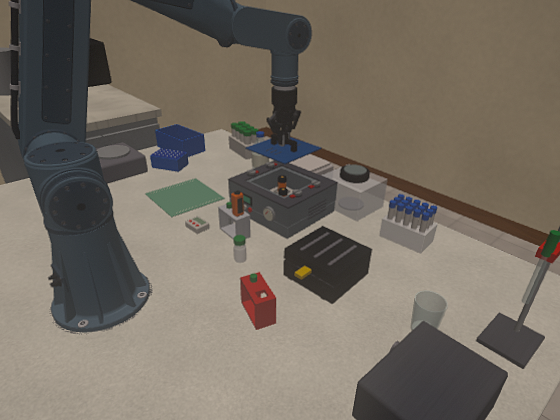

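Panel hangs from the gripper, level, clear of the dryer. Carry to the mat.

step_arm([
  [0, -30, -45, 2, 0, 0, 255],
  [0, -60, -95, 4, 0, 0, 255],
  [0, -85, -145, 7, 0, 0, 255],
  [0, -110, -195, 7, 0, 0, 255],
  [0, -140, -250, 7, 0, 0, 255],
  [0, -160, -300, 7, 0, 0, 255],
  [0, -172, -327, 7, 0, 0, 255],
  [0, -172, -327, 7, 0, 0, 255],
  [40, -172, -327, 7, 0, 0, 255],
  [80, -172, -327, 7, 0, 0, 255],
])

```text
time_s: 31.02
eef_pos: [0.4282, 0.3308, 0.1563]
eef_rot: [-0.487, -0.513, -0.487, 0.513]
wrist_force: [0.4, -0.6, -4.1]
opening: 0.167
```

```bash
python3 - <<'E'
from h import *
o=obs();T=toolT();print(o['eef_pos'],T[:3,2].round(3),T[:3,0].round(3),o['wrist_force'].round(1),o['opening'])
print(rel([.430,.3315,.0165]))
E
```

```text
[0.428229   0.33084487 0.15628349] [-0.052 -0.999  0.001] [-0.    -0.001 -1.   ] [ 0.4 -0.6 -4.1] 0.16745590716158906
[139.8   1.7  -0.8]
```

step_arm([
  [40, 1, 0, 0, 0, 0, 255],
  [75, 1, 0, 0, 0, 0, 255],
  [100, 1, 0, 0, 0, 0, 255],
  [120, 1, 0, 0, 0, 0, 255],
  [130, 1, 0, 0, 0, 0, 255],
  [130, 1, 0, 0, 0, 0, 255],
])

```text
time_s: 31.78
eef_pos: [0.4286, 0.3308, 0.0269]
eef_rot: [-0.487, -0.512, -0.487, 0.514]
wrist_force: [0.2, 0.6, -4.2]
opening: 0.176
```

step_arm([
  [5, 0, 0, 0, 0, 0, 255],
  [9, 0, 0, 0, 0, 0, 255],
  [11, 0, 0, 0, 0, 0, 255],
  [11, 0, 0, 0, 0, 0, 255],
  [11, 0, 0, 0, 0, 0, 120],
  [11, 0, 0, 0, 0, 0, 0],
  [11, 0, 0, 0, 0, 0, 0],
  [11, 0, 0, 0, 0, 0, 0],
])

```text
time_s: 32.78
eef_pos: [0.4293, 0.3318, 0.0171]
eef_rot: [0.487, 0.513, 0.487, -0.513]
wrist_force: [-0.5, 0.0, -0.0]
opening: 0.994
```

step_arm([
  [-20, 0, 0, 0, 0, 0, 0],
  [-60, 0, 0, 0, 0, 0, 0],
  [-120, 0, 0, 0, 0, 0, 0],
  [-180, 0, 0, 0, 0, 0, 0],
  [-240, 0, 0, 0, 0, 0, 0],
  [-300, 0, 0, 0, 0, 0, 0],
  [-300, 0, 0, 0, 0, 0, 0],
])

```text
time_s: 33.65
eef_pos: [0.4316, 0.333, 0.3234]
eef_rot: [0.488, 0.517, 0.486, -0.509]
wrist_force: [-0.9, -0.5, -0.7]
opening: 1.002
```

```bash
python3 - <<'E'
from h import *
o=obs();T=toolT();print(o['eef_pos'],T[:3,2].round(3),o['wrist_force'].round(1))
def rect(n,c,P,m,z):
    ys,xs=np.nonzero(m); w=plane(c,np.c_[xs,ys],z)*1000; rr=cv2.minAreaRect(w[:,:2].astype(np.float32)); print(n,len(xs),np.round(rr[0],1),np.round(rr[1],1),round(rr[2],1),np.median(P[m][:,2]).round(4))
c=cam('wrist'); P=cloud(c); hsv=cv2.cvtColor(c[0],cv2.COLOR_RGB2HSV); H,S,V=[hsv[...,i].astype(int) for i in range(3)]
rect('panel',c,P,(H>100)&(H<125)&(S>120)&(V>50)&(P[...,2]<.03)&(abs(P[...,0]-.43)<.15)&(abs(P[...,1]-.33)<.15),.007)
c=cam('top'); np.savez('/tmp/top1.npz',im=c[0],d=c[1],K=c[2],D=c[3],T=c[4]); P=cloud(c); hsv=cv2.cvtColor(c[0],cv2.COLOR_RGB2HSV); H,S,V=[hsv[...,i].astype(int) for i in range(3)]
m=(H>18)&(H<32)&(S>150)&(V>110)&(P[...,1]<-.15)&(P[...,1]>-.5)&(P[...,0]>.3); rect('tab',c,P,m,.073)
m=(P[...,2]>.075)&(P[...,2]<.1)&(abs(P[...,1]+.31)<.15)&(abs(P[...,0]-.47)<.13)&(V<140); m&=~((H>18)&(H<32)&(S>150)); rect('case top',c,P,m,.083)
# bay
m=(P[...,2]>.09)&(P[...,2]<.118)&(abs(P[...,0]-.623)<.07)&(abs(P[...,1]-.017)<.07)
n,l,s,ce=cv2.connectedComponentsWithStats(m.astype(np.uint8))
for i in range(1,n):
    if s[i,4]>15: k=l==i; print('cart',s[i,4],plane(c,[ce[i]],.11).round(4),np.median(P[k][:,2]).round(3))
for n_,g,z in (('jar',(.348,-.104),.075),('timer',(.348,.118),.022),('beaker',(.501,-.593),.09)):
    rect(n_,c,P,(np.hypot(P[...,0]-g[0],P[...,1]-g[1])<.06)&(abs(P[...,2]-z)<.012),z)
E
```

```text
[0.4315538  0.33296799 0.32343756] [-0.052 -0.999 -0.006] [-0.9 -0.5 -0.7]
panel 14560 [429.6 332.1] [167.8 168.9] 87.0 0.0065
tab 86 [ 382.2 -317.5] [36.1 21.6] 2.7 0.0729
case top 2960 [ 463.7 -312.4] [205.4 167. ] 4.7 0.0873
cart 88 [[0.649  0.0501 0.11  ]] 0.11
cart 87 [[ 0.5891 -0.0186  0.11  ]] 0.111
jar 100 [ 347.  -104.2] [29.9 32.6] 89.5 0.0759
timer 335 [348.1 118.4] [49.8 62.7] 1.4 0.0229
beaker 137 [ 500.6 -593.5] [70.9 64.8] 89.4 0.0883
```

Panel lies centred on the mat (429.6, 332.1). Two cartridges in the bay (sockets (-,-) and (+,+)). Now to the case tab.

step_arm([
  [0, -22, 50, -10, 0, 0, 0],
  [0, -22, 110, -20, 0, 0, 0],
  [0, -22, 170, -30, 0, 0, 0],
  [0, -22, 230, -40, 0, 0, 0],
  [0, -22, 290, -50, 0, 0, 0],
  [0, -22, 350, -60, 0, 0, 0],
  [0, -22, 410, -70, 0, 0, 0],
  [0, -22, 470, -80, 0, 0, 0],
  [0, -22, 530, -90, 0, 0, 0],
  [20, -22, 590, -97.7, 0, 0, 0],
])

```text
time_s: 35.0
eef_pos: [0.3812, -0.1808, 0.3071]
eef_rot: [0.706, 0.022, 0.707, -0.021]
wrist_force: [0.9, 0.4, 0.7]
opening: 1.0
```

```bash
python3 - <<'E'
from h import *
T=toolT();print(obs()['eef_pos'],T[:3,2].round(3)); print(rel([.376,-.318,.24]))
E
```

```text
[ 0.38121284 -0.18080314  0.30710434] [ 0.998 -0.06  -0.002]
[  66.9 -137.4    3.2]
```

step_arm([
  [10, -60, 3, -4, 0, 0, 0],
  [25, -115, 3, -8, 0, 0, 0],
  [40, -137, 3, -8, 0, 0, 0],
  [40, -137, 3, -8, 0, 0, 0],
  [40, -137, 3, -8, 0, 0, 0],
])

```text
time_s: 35.62
eef_pos: [0.3758, -0.3153, 0.2678]
eef_rot: [0.706, -0.025, 0.707, 0.027]
wrist_force: [0.6, 0.6, 0.1]
opening: 0.996
```

```bash
cat > case.py <<'E'
from h import *
def rect(n,c,P,m,z):
    ys,xs=np.nonzero(m); w=plane(c,np.c_[xs,ys],z)*1000; rr=cv2.minAreaRect(w[:,:2].astype(np.float32)); print(n,len(xs),np.round(rr[0],1),np.round(rr[1],1),round(rr[2],1),np.percentile(P[m][:,2],[10,50,90]).round(4))
if __name__=='__main__':
    c=cam('wrist'); c=cam('wrist'); save(c,'case1'); P=cloud(c); hsv=cv2.cvtColor(c[0],cv2.COLOR_RGB2HSV); H,S,V=[hsv[...,i].astype(int) for i in range(3)]
    T=toolT();print(obs()['eef_pos'],np.degrees(np.arctan2(T[1,2],T[0,2])))
    near=(abs(P[...,0]-.47)<.15)&(abs(P[...,1]+.31)<.13)
    y=(H>15)&(H<35)&(S>120)&(V>60)&near; rect('tab',c,P,y,.0655); rect('tabtop',c,P,y&(P[...,2]>.06),.0655)
    rect('lidtop',c,P,near&(P[...,2]>.08)&(P[...,2]<.1),.0835)
    t=y&(P[...,2]>.06); print('3d tab',P[t].mean(0).round(4))
E
python3 case.py
```

```text
[ 0.37635743 -0.31547572  0.26894976] 4.307678409251953
tab 944 [ 382.8 -317.6] [40.7 24.7] 4.3 [0.0697 0.0711 0.0722]
tabtop 939 [ 382.8 -318.1] [40.7 23.8] 4.3 [0.0697 0.0711 0.0722]
lidtop 21659 [ 484.1 -309.4] [166.6 166.8] 4.8 [0.0837 0.0865 0.0888]
3d tab [ 0.3814 -0.3179  0.071 ]
```

View pics/case1.png

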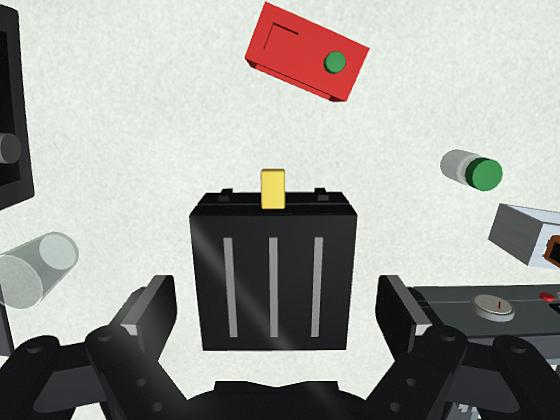

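Closed case seen squarely: tab (273,188), lid (273,270); pose (484.1,-309.6) mm, yaw 4.6°. Grip the tab.

step_arm([
  [60, -2.7, -1.1, 0, 0, 0, 0],
  [120, -2.7, -1.1, 0, 0, 0, 0],
  [170, -2.7, -1.1, 0, 0, 0, 0],
  [205, -2.7, -1.1, 0, 0, 0, 0],
  [222, -2.7, -1.1, 0, 0, 0, 0],
  [222, -2.7, -1.1, 0, 0, 0, 100],
  [222, -2.7, -1.1, 0, 0, 0, 255],
  [222, -2.7, -1.1, 0, 0, 0, 255],
  [222, -2.7, -1.1, 0, 0, 0, 255],
  [222, -2.7, -1.1, 0, 0, 0, 255],
])

```text
time_s: 36.98
eef_pos: [0.3757, -0.3197, 0.0474]
eef_rot: [0.707, -0.027, 0.706, 0.026]
wrist_force: [1.7, 0.9, 0.2]
opening: 0.27
```

step_arm([
  [-6, 0, 0.5, 0, 0, 0, 255],
  [-13.3, 0, 1.5, 0, 0, 0, 255],
  [-32, 0, 5.2, 0, 0, 0, 255],
  [-50.3, 0, 10.8, 0, 0, 0, 255],
  [-68, 0, 18.2, 0, 0, 0, 255],
  [-68, 0, 18.2, 0, 0, 0, 255],
])

```text
time_s: 37.72
eef_pos: [0.3932, -0.3173, 0.1154]
eef_rot: [0.706, -0.026, 0.707, 0.027]
wrist_force: [-0.5, 1.3, -0.6]
opening: 0.273
```

```bash
python3 - <<'E'
from h import *
o=obs();T=toolT();print(o['eef_pos'],T[:3,2].round(3),T[:3,0].round(3),o['wrist_force'].round(1),o['torque'].round(2),o['opening'])
print(proj(cam('wrist'),[T[:3,3]-.019*T[:3,0]]))
from case import rect
c=cam('top');P=cloud(c); hsv=cv2.cvtColor(c[0],cv2.COLOR_RGB2HSV); H,S,V=[hsv[...,i].astype(int) for i in range(3)]
y=(H>15)&(H<35)&(S>120)&(V>60)&(abs(P[...,0]-.45)<.15)&(abs(P[...,1]+.31)<.13); print(y.sum(),P[y].mean(0) if y.any() else '')
E
```

```text
[ 0.39320271 -0.31733211  0.11540041] [ 0.997  0.075 -0.001] [-0.001  0.    -1.   ] [-0.5  1.3 -0.6] [0.26 0.35 0.16] 0.2728586660223702
[[275.75227479 301.64594427]]
0
```

step_arm([
  [-16.8, 0, 9.1, 0, 0, 0, 255],
  [-32.6, 0, 19.9, 0, 0, 0, 255],
  [-47.2, 0, 32.1, 0, 0, 0, 255],
  [-60.6, 0, 45.8, 0, 0, 0, 255],
  [-72.5, 0, 60.7, 0, 0, 0, 255],
  [-82.9, 0, 76.8, 0, 0, 0, 255],
  [-91.6, 0, 93.8, 0, 0, 0, 255],
  [-98.6, 0, 111.6, 0, 0, 0, 255],
  [-103.7, 0, 130, 0, 0, 0, 255],
  [-107, 0, 148.8, 0, 0, 0, 255],
])

```text
time_s: 39.08
eef_pos: [0.5424, -0.3065, 0.2218]
eef_rot: [0.706, -0.026, 0.707, 0.026]
wrist_force: [-3.1, 0.7, -7.2]
opening: 0.267
```

step_arm([
  [-1.4, 0, 19.1, 0, 0, 0, 255],
  [-0.9, 0, 38.2, 0, 0, 0, 255],
  [0.5, 0, 50, 0, 0, 0, 255],
  [0.5, 0, 50, 0, 0, 0, 255],
])

```text
time_s: 39.58
eef_pos: [0.5928, -0.3033, 0.2217]
eef_rot: [0.707, -0.027, 0.706, 0.026]
wrist_force: [0.1, 0.4, -2.6]
opening: 0.27
```

```bash
python3 - <<'E'
from h import *
o=obs();T=toolT();print(o['eef_pos'],T[:3,2].round(3),o['wrist_force'].round(1),o['torque'].round(2),o['opening'])
c=cam('side'); save(c,'s2')
E
```

```text
[ 0.59278884 -0.30329365  0.22168336] [0.997 0.075 0.001] [ 0.1  0.4 -2.6] [0.16 0.51 0.05] 0.2704715644710936
```

step_arm([
  [0, 0, 0, 0, 0, 0, 120],
  [0, 0, 0, 0, 0, 0, 0],
  [0, 0, 0, 0, 0, 0, 0],
  [-30, 0, 0, 0, 0, 0, 0],
  [-80, 0, 0, 0, 0, 0, 0],
  [-130, 0, -20, 0, 0, 0, 0],
  [-150, 0, -80, 0, 0, 0, 0],
  [-150, 0, -140, 0, 0, 0, 0],
  [-150, 0, -150, 0, 0, 0, 0],
  [-150, 0, -150, 0, 0, 0, 0],
])

```text
time_s: 40.88
eef_pos: [0.4419, -0.3146, 0.372]
eef_rot: [0.707, -0.026, 0.706, 0.025]
wrist_force: [0.3, -1.2, 0.1]
opening: 1.003
```

```bash
cat > case2.py <<'E'
from h import *
from case import rect
import sys
def case2(c):
    P=cloud(c); V=c[0].max(2); near=(abs(P[...,0]-.48)<.16)&(abs(P[...,1]+.31)<.14)
    rim=near&(abs(P[...,2]-.05)<.004)&(V<110)
    rect('rim',c,P,rim,.05)
    hi=near&(P[...,2]>.12); 
    if hi.any():
        q=P[hi]; print('lid above .12:',len(q),np.percentile(q,[5,50,95],axis=0).round(3).tolist())
        hsv=cv2.cvtColor(c[0],cv2.COLOR_RGB2HSV); y=hi&(abs(hsv[...,0].astype(int)-25)<10)&(hsv[...,1]>120)
        if y.any(): print('tab',y.sum(),P[y].mean(0).round(3),np.percentile(P[y][:,2],[5,95]).round(3))
    div=near&(P[...,2]>.026)&(P[...,2]<.036)&(V<150); rect('div',c,P,div,.032)
    return P,rim
if __name__=='__main__':
    c=cam('wrist'); c=cam('wrist'); save(c,sys.argv[1]); T=toolT();print(obs()['eef_pos'],np.degrees(np.arctan2(T[1,2],T[0,2])))
    case2(c); print(rel([.545,.017,.36]))
E
python3 case2.py case2
```

```text
[ 0.44287212 -0.31441185  0.37137926] 4.254435219687436
rim 2612 [ 499.8 -309.2] [196.4 164. ] 3.8 [0.0481 0.0501 0.0536]
lid above .12: 49318 [[0.423, -0.38, 0.156], [0.434, -0.313, 0.439], [0.598, -0.247, 0.46]]
tab 897 [ 0.576 -0.304  0.243] [0.219 0.255]
div 658 [ 479.6 -309.7] [167.4 164.4] 4.2 [0.0265 0.0299 0.0348]
[ 11.4 322.9 126.4]
```

View pics/case2.png

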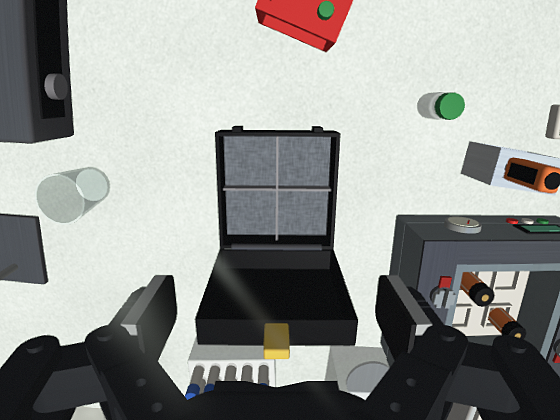

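Open case: cells' divider cross at (277,188), tab up at (277,338); cartridges at (478,290) and (507,322). That was my last picture, so numbers only from here.

```bash
cat > bay.py <<'E'
from h import *
def bay(c):
    P=cloud(c); d=P[...,:2]-np.array([.6231,.0171]); a=np.radians(4); x=d[...,0]*np.cos(a)+d[...,1]*np.sin(a); y=-d[...,0]*np.sin(a)+d[...,1]*np.cos(a)
    m=(abs(x)<.07)&(abs(y)<.07)&(P[...,2]>.106)&(P[...,2]<.114)
    n,l,s,ce=cv2.connectedComponentsWithStats(m.astype(np.uint8)); out=[]
    for i in range(1,n):
        if s[i,4]<25: continue
        ys,xs=np.nonzero(l==i); w=plane(c,np.c_[xs,ys],.11)*1000; (u,v),r=cv2.minEnclosingCircle(w[:,:2].astype(np.float32)); print('cart top',s[i,4],round(u,1),round(v,1),'r',round(r,1),'dryer xy',(x[l==i].mean()*1000).round(),(y[l==i].mean()*1000).round()); out.append((u,v))
    return out
if __name__=='__main__':
    c=cam('wrist'); c=cam('wrist'); T=toolT();print(obs()['eef_pos'],np.degrees(np.arctan2(T[1,2],T[0,2])))
    for u,v in bay(c): print(rel([u/1000,v/1000,.083]))
E
python3 - <<'E'
from h import *
from bay import bay
c=cam('wrist'); bay(c); print(plane(c,[[277,188]],.032)); print(rel([.56,-.0,.33]))
E
```

```text
cart top 322 591.2 -19.1 r 16.3 dryer xy -33.0 -33.0
cart top 173 649.3 49.7 r 16.6 dryer xy 27.0 32.0
[[ 0.48091795 -0.30990865  0.032     ]]
[ 41.2 304.6 140.1]
```

step_arm([
  [0, 60, 20, 0, 0, 0, 117],
  [0, 120, 40, 0, 0, 0, 117],
  [0, 180, 70, 0, 0, 0, 117],
  [10, 240, 100, 0, 0, 0, 117],
  [41, 304, 140, 0, 0, 0, 117],
  [41, 304, 140, 0, 0, 0, 117],
  [41, 304, 140, 0, 0, 0, 117],
])

```text
time_s: 41.9
eef_pos: [0.5596, 0.0021, 0.3283]
eef_rot: [0.705, -0.027, 0.708, 0.028]
wrist_force: [0.6, -0.2, -0.3]
opening: 0.538
```

```bash
python3 bay.py; python3 -c "
from h import *
print(obs()['opening'])"
```

```text
[ 5.59516386e-01 -4.40311469e-04  3.29949209e-01] 4.32974114330196
cart top 556 592.0 -17.1 r 14.7 dryer xy -33.0 -32.0
cart top 487 652.6 51.8 r 15.2 dryer xy 32.0 33.0
[246.9 -19.   31.3]
[246.9  45.1  97. ]
0.5396726336452656
```

step_arm([
  [60, -19.3, 31.8, 0, 0, 0, 117],
  [120, -19.3, 31.8, 0, 0, 0, 117],
  [170, -19.3, 31.8, 0, 0, 0, 117],
  [210, -19.3, 31.8, 0, 0, 0, 117],
  [235, -19.3, 31.8, 0, 0, 0, 117],
  [245, -19.3, 31.8, 0, 0, 0, 117],
  [245, -19.3, 31.8, 0, 0, 0, 117],
  [245, -19.3, 31.8, 0, 0, 0, 255],
  [245, -19.3, 31.8, 0, 0, 0, 255],
  [245, -19.3, 31.8, 0, 0, 0, 255],
])

```text
time_s: 43.25
eef_pos: [0.5936, -0.0181, 0.0871]
eef_rot: [0.708, -0.027, 0.706, 0.026]
wrist_force: [-0.6, -0.6, 6.6]
opening: 0.331
```

step_arm([
  [0, 0, 0, 0, 0, 0, 255],
  [-10, 0, 0, 0, 0, 0, 255],
  [-50, 0, 0, 0, 0, 0, 255],
  [-110, 0, 0, 0, 0, 0, 255],
  [-165, 0, 0, 0, 0, 0, 255],
  [-165, -20, -40, 0, 0, 0, 255],
  [-165, -70, -90, 0, 0, 0, 255],
  [-165, -125, -130, 0, 0, 0, 255],
  [-165, -165, -166, 0, 0, 0, 255],
  [-165, -165, -166, 0, 0, 0, 255],
])

```text
time_s: 44.5
eef_pos: [0.4369, -0.1972, 0.2508]
eef_rot: [0.707, -0.025, 0.707, 0.024]
wrist_force: [0.8, 0.7, -0.4]
opening: 0.333
```

```bash
python3 - <<'E'
from h import *
from case2 import case2
o=obs();T=toolT();print(o['eef_pos'],np.degrees(np.arctan2(T[1,2],T[0,2])),o['opening'],o['wrist_force'])
c=cam('wrist'); P,rim=case2(c); print(rel([.4428,-.2742,.042]))
E
```

```text
[ 0.43686454 -0.19719941  0.25082384] 3.933623095924826 0.3328578679798196 [ 0.82037289  0.66742114 -0.38109186]
rim 3603 [ 500.  -309.1] [197.6 164.5] 3.9 [0.0481 0.0497 0.0533]
lid above .12: 39872 [[0.419, -0.274, 0.185], [0.427, -0.212, 0.312], [0.575, -0.178, 0.339]]
tab 452 [ 0.436 -0.197  0.275] [0.273 0.275]
div 1846 [ 479.5 -309.8] [169.4 164.2] 4.3 [0.0264 0.0288 0.0344]
[208.8 -78.1  -0.5]
```

step_arm([
  [0, -50, 0, 0, 0, 0, 255],
  [20, -78, 0, 0, 0, 0, 255],
  [70, -78, 0, 0, 0, 0, 255],
  [110, -78, 0, 0, 0, 0, 255],
  [140, -78, 0, 0, 0, 0, 255],
  [165, -78, 0, 0, 0, 0, 255],
  [185, -78, 0, 0, 0, 0, 255],
  [198, -78, 0, 0, 0, 0, 255],
  [204, -78, 0, 0, 0, 0, 255],
  [204, -78, 0, 0, 0, 0, 255],
])

```text
time_s: 45.8
eef_pos: [0.445, -0.272, 0.0464]
eef_rot: [0.707, -0.026, 0.707, 0.026]
wrist_force: [0.9, 0.3, -1.2]
opening: 0.336
```

step_arm([
  [3.5, -1, 0, 0, 0, 0, 255],
  [3.5, -1, 0, 0, 0, 0, 255],
  [3.5, -1, 0, 0, 0, 0, 140],
  [3.5, -1, 0, 0, 0, 0, 140],
  [3.5, -1, 0, 0, 0, 0, 140],
  [-15, -1, 0, 0, 0, 0, 140],
  [-60, -1, 0, 0, 0, 0, 140],
  [-120, -1, 0, 0, 0, 0, 140],
  [-180, -1, 0, 0, 0, 0, 117],
  [-200, 40, 0, 0, 0, 0, 117],
])

```text
time_s: 47.05
eef_pos: [0.4434, -0.2351, 0.2512]
eef_rot: [0.709, -0.027, 0.705, 0.023]
wrist_force: [0.5, 0.1, -0.5]
opening: 0.544
```

```bash
python3 - <<'E'
from h import *
from case2 import case2
o=obs();T=toolT();print(o['eef_pos'],np.degrees(np.arctan2(T[1,2],T[0,2])),o['opening'])
c=cam('wrist'); P=cloud(c); hsv=cv2.cvtColor(c[0],cv2.COLOR_RGB2HSV)
m=(abs(P[...,0]-.443)<.035)&(abs(P[...,1]+.274)<.035)&(P[...,2]>.058)&(P[...,2]<.07)
ys,xs=np.nonzero(m); w=plane(c,np.c_[xs,ys],.065)*1000; print('cart1 in case',len(xs),cv2.minEnclosingCircle(w[:,:2].astype(np.float32)) if len(xs) else '')
print(rel([.6532,.0521,.25]),rel([.6532,.0521,.086]))
E
```

```text
[ 0.44342145 -0.23506479  0.25116001] 4.080714034061387 0.543972053479102
cart1 in case 719 ((443.36334228515625, -272.426025390625), 14.967630386352539)
[  2.3 265.3 230.5] [166.3 265.7 229.5]
```

step_arm([
  [0, 50, 0, 0, 0, 0, 117],
  [0, 110, 20, 0, 0, 0, 117],
  [0, 160, 65, 0, 0, 0, 117],
  [0, 200, 110, 0, 0, 0, 117],
  [0, 235, 160, 0, 0, 0, 117],
  [0, 260, 210, 0, 0, 0, 117],
  [0, 265.5, 230, 0, 0, 0, 117],
  [0, 265.5, 230, 0, 0, 0, 117],
  [0, 265.5, 230, 0, 0, 0, 117],
])

```text
time_s: 48.22
eef_pos: [0.6506, 0.049, 0.2458]
eef_rot: [0.706, -0.026, 0.707, 0.026]
wrist_force: [-0.4, -0.5, 0.4]
opening: 0.543
```

```bash
python3 bay.py; python3 -c "
from h import *
print(obs()['opening'],rel([.6532,.0521,.086]))"
```

```text
[0.65067202 0.0487412  0.24638863] 4.191679981211524
cart top 938 653.0 52.1 r 14.8 dryer xy 32.0 33.0
[163.4   3.2   2.6]
0.5424343973381375 [160.4   3.2   2.8]
```

Same pick and carry; second target is the cell at (448.7,-350.9).

step_arm([
  [0, 3.2, 2.6, 0, 0, 0, 117],
  [50, 3.2, 2.6, 0, 0, 0, 117],
  [100, 3.2, 2.6, 0, 0, 0, 117],
  [135, 3.2, 2.6, 0, 0, 0, 117],
  [155, 3.2, 2.6, 0, 0, 0, 117],
  [160, 3.2, 2.6, 0, 0, 0, 117],
  [160, 3.2, 2.6, 0, 0, 0, 255],
  [160, 3.2, 2.6, 0, 0, 0, 255],
  [160, 3.2, 2.6, 0, 0, 0, 255],
  [160, 3.2, 2.6, 0, 0, 0, 255],
])

```text
time_s: 49.58
eef_pos: [0.6548, 0.0527, 0.0877]
eef_rot: [0.707, -0.026, 0.706, 0.026]
wrist_force: [-0.2, 0.5, 5.1]
opening: 0.326
```

step_arm([
  [-10, 0, 0, 0, 0, 0, 255],
  [-60, 0, 0, 0, 0, 0, 255],
  [-120, 0, 0, 0, 0, 0, 255],
  [-165, 0, -20, 0, 0, 0, 255],
  [-165, -10, -80, 0, 0, 0, 255],
  [-165, -50, -130, 0, 0, 0, 255],
  [-165, -100, -175, 0, 0, 0, 255],
  [-165, -155, -200, 0, 0, 0, 255],
  [-165, -215, -226, 0, 0, 0, 255],
  [-165, -250, -226, 0, 0, 0, 255],
])

```text
time_s: 50.82
eef_pos: [0.4454, -0.2153, 0.252]
eef_rot: [0.707, -0.026, 0.707, 0.025]
wrist_force: [1.0, -0.3, -0.6]
opening: 0.333
```

```bash
python3 - <<'E'
from h import *
from case2 import case2
o=obs();T=toolT();print(o['eef_pos'],np.degrees(np.arctan2(T[1,2],T[0,2])),o['opening'],o['wrist_force'])
c=cam('wrist'); P,rim=case2(c); print(rel([.4487,-.3509,.25]),rel([.4487,-.3509,.042]))
E
```

```text
[ 0.44544766 -0.21527337  0.25198869] 4.126209527331137 0.33291344960442193 [ 0.95007288 -0.32310434 -0.55068496]
rim 3311 [ 500.1 -309.4] [197.8 164.6] 3.6 [0.0481 0.0497 0.0534]
lid above .12: 46805 [[0.427, -0.273, 0.192], [0.436, -0.223, 0.312], [0.571, -0.173, 0.34]]
tab 501 [ 0.455 -0.222  0.271] [0.22  0.275]
div 1633 [ 480.1 -310.1] [168.6 162. ] 3.5 [0.0264 0.0289 0.0347]
[   2.6 -131.1   -6.5] [ 210.6 -130.2   -6.6]
```

step_arm([
  [0, -50, -6.5, 0, 0, 0, 255],
  [0, -105, -6.5, 0, 0, 0, 255],
  [10, -130, -6.5, 0, 0, 0, 255],
  [60, -130, -6.5, 0, 0, 0, 255],
  [110, -130, -6.5, 0, 0, 0, 255],
  [145, -130, -6.5, 0, 0, 0, 255],
  [175, -130, -6.5, 0, 0, 0, 255],
  [195, -130, -6.5, 0, 0, 0, 255],
  [205, -130, -6.5, 0, 0, 0, 255],
  [205, -130, -6.5, 0, 0, 0, 255],
])

```text
time_s: 52.12
eef_pos: [0.4499, -0.343, 0.046]
eef_rot: [0.706, -0.026, 0.707, 0.027]
wrist_force: [0.2, 0.7, -0.1]
opening: 0.33
```

step_arm([
  [0, -6, 0, 0, 0, 0, 255],
  [3, -6, 0, 0, 0, 0, 255],
  [3, -6, 0, 0, 0, 0, 255],
  [3, -6, 0, 0, 0, 0, 140],
  [3, -6, 0, 0, 0, 0, 140],
  [3, -6, 0, 0, 0, 0, 140],
  [-15, -6, 0, 0, 0, 0, 140],
  [-60, -6, 0, 0, 0, 0, 140],
  [-120, -6, 0, 0, 0, 0, 140],
  [-180, -6, 0, 0, 0, 0, 140],
])

```text
time_s: 53.38
eef_pos: [0.4504, -0.3492, 0.2294]
eef_rot: [0.707, -0.026, 0.706, 0.026]
wrist_force: [0.5, -1.1, -0.2]
opening: 0.451
```

step_arm([
  [-60, 10, 0, 0, 0, 0, 0],
  [-130, 40, 0, 0, 0, 0, 0],
  [-140, 40, 0, 0, 0, 0, 0],
  [-140, 40, 0, 0, 0, 0, 0],
  [-140, 40, 0, 0, 0, 0, 0],
])

```text
time_s: 54.0
eef_pos: [0.4471, -0.3092, 0.3652]
eef_rot: [0.706, -0.026, 0.707, 0.027]
wrist_force: [-0.6, 1.2, 0.2]
opening: 0.998
```

```bash
python3 - <<'E'
from h import *
from case2 import case2
o=obs();T=toolT();print(o['eef_pos'],np.degrees(np.arctan2(T[1,2],T[0,2])),o['opening'])
c=cam('wrist'); c=cam('wrist'); P,rim=case2(c); hsv=cv2.cvtColor(c[0],cv2.COLOR_RGB2HSV); H,S,V=[hsv[...,i].astype(int) for i in range(3)]
for g in ((.443,-.274),(.449,-.351)):
    m=(abs(P[...,0]-g[0])<.03)&(abs(P[...,1]-g[1])<.03)&(P[...,2]>.058)&(P[...,2]<.07)
    ys,xs=np.nonzero(m); w=plane(c,np.c_[xs,ys],.065)*1000; print('cart',len(xs),cv2.minEnclosingCircle(w[:,:2].astype(np.float32)))
y=(H>15)&(H<35)&(S>120)&(V>60)&(P[...,2]>.2)&(P[...,2]<.3)&(P[...,0]>.5); q=P[y]; print('tab',len(q),q.mean(0).round(4),np.percentile(q,[3,97],axis=0).round(3).tolist())
E
```

```text
[ 0.44707396 -0.30920731  0.36516301] 4.232228673522679 0.9978218840911007
rim 2720 [ 500.  -309.3] [197.2 164.1] 3.9 [0.0482 0.0501 0.0536]
lid above .12: 49757 [[0.428, -0.375, 0.155], [0.439, -0.31, 0.432], [0.598, -0.242, 0.453]]
tab 947 [ 0.576 -0.304  0.243] [0.219 0.255]
div 745 [ 479.8 -310.1] [167.5 159. ] 3.4 [0.0265 0.0304 0.0349]
cart 395 ((443.47015380859375, -272.9784851074219), 14.725822448730469)
cart 401 ((449.0973205566406, -349.9837341308594), 14.737173080444336)
tab 939 [ 0.5777 -0.3043  0.2407] [[0.574, -0.315, 0.217], [0.587, -0.293, 0.255]]
```

Both cartridges stand in their cells; case and lid unmoved. Re-grip the tab where I released it.

step_arm([
  [0, -2, 60, 0, 0, 0, 0],
  [0, -5, 120, 0, 0, 0, 0],
  [0, -5, 146, 0, 0, 0, 0],
  [30, -5, 146, 0, 0, 0, 0],
  [80, -5, 146, 0, 0, 0, 0],
  [120, -5, 146, 0, 0, 0, 0],
  [142, -5, 146, 0, 0, 0, 0],
  [142, -5, 146, 0, 0, 0, 0],
])

```text
time_s: 55.1
eef_pos: [0.5916, -0.3026, 0.2198]
eef_rot: [0.704, -0.024, 0.709, 0.028]
wrist_force: [-0.7, 0.2, 1.1]
opening: 0.999
```

step_arm([
  [0, 0, 0, 0, 0, 0, 0],
  [0, 0, 0, 0, 0, 0, 150],
  [0, 0, 0, 0, 0, 0, 255],
  [0, 0, 0, 0, 0, 0, 255],
  [0, 0, 0, 0, 0, 0, 255],
  [0, 0, 0, 0, 0, 0, 255],
])

```text
time_s: 55.85
eef_pos: [0.5937, -0.3033, 0.2249]
eef_rot: [0.707, -0.026, 0.706, 0.026]
wrist_force: [-0.4, 3.0, 4.3]
opening: 0.264
```

Gripped (22 mm). Reverse the arc.

step_arm([
  [-1.7, 0, -30.5, 0, 0, 0, 255],
  [-0.3, 0, -49.6, 0, 0, 0, 255],
  [3, 0, -68.4, 0, 0, 0, 255],
  [8.1, 0, -86.8, 0, 0, 0, 255],
  [15.1, 0, -104.6, 0, 0, 0, 255],
  [23.8, 0, -121.6, 0, 0, 0, 255],
  [34.2, 0, -137.7, 0, 0, 0, 255],
  [46.1, 0, -152.6, 0, 0, 0, 255],
  [59.5, 0, -166.3, 0, 0, 0, 255],
  [74.1, 0, -178.5, 0, 0, 0, 255],
])

```text
time_s: 57.1
eef_pos: [0.4143, -0.3161, 0.1508]
eef_rot: [0.706, -0.026, 0.707, 0.027]
wrist_force: [-5.8, 6.6, 9.5]
opening: 0.264
```

step_arm([
  [15.8, 0, -10.8, 0, 0, 0, 255],
  [32.6, 0, -19.9, 0, 0, 0, 255],
  [50.3, 0, -27.3, 0, 0, 0, 255],
  [68.6, 0, -32.9, 0, 0, 0, 255],
  [87.3, 0, -36.6, 0, 0, 0, 255],
  [100, 0, -38.1, 0, 0, 0, 255],
  [104, 0, -38.5, 0, 0, 0, 255],
  [104, 0, -38.5, 0, 0, 0, 255],
])

```text
time_s: 58.1
eef_pos: [0.3754, -0.3189, 0.0458]
eef_rot: [0.705, -0.025, 0.708, 0.027]
wrist_force: [-8.8, 3.2, 6.1]
opening: 0.267
```

```bash
python3 - <<'E'
from h import *
o=obs();T=toolT();print(o['eef_pos'],np.degrees(np.arctan2(T[1,2],T[0,2])),o['opening'],o['wrist_force'].round(1),o['torque'].round(2))
E
```

```text
[ 0.37542702 -0.31894805  0.04578793] 4.221420222291499 0.26657013605562624 [-8.8  3.2  6.1] [ 0.59  0.68 -0.15]
```

step_arm([
  [3, 0, 0, 0, 0, 0, 255],
  [6, 0, 0, 0, 0, 0, 255],
  [6, 0, 0, 0, 0, 0, 255],
])

```text
time_s: 58.48
eef_pos: [0.3757, -0.3191, 0.0446]
eef_rot: [0.705, -0.026, 0.708, 0.028]
wrist_force: [-22.5, 20.3, 59.1]
opening: 0.264
```

step_arm([
  [-4, 0, 0, 0, 0, 0, 255],
  [-6, 0, 0, 0, 0, 0, 255],
  [-6, 0, 0, 0, 0, 0, 120],
  [-6, 0, 0, 0, 0, 0, 0],
  [-6, 0, 0, 0, 0, 0, 0],
  [-40, 0, 0, 0, 0, 0, 0],
  [-100, 0, 0, 0, 0, 0, 0],
  [-160, 0, 0, 0, 0, 0, 0],
  [-220, 0, 0, 0, 0, 0, 0],
  [-226, 0, 0, 0, 0, 0, 0],
])

```text
time_s: 59.72
eef_pos: [0.3789, -0.322, 0.2717]
eef_rot: [0.709, -0.029, 0.705, 0.023]
wrist_force: [0.0, -0.1, -1.2]
opening: 0.999
```

```bash
python3 case.py; python3 - <<'E'
from h import *
from case import rect
c=cam('top');P=cloud(c); hsv=cv2.cvtColor(c[0],cv2.COLOR_RGB2HSV); H,S,V=[hsv[...,i].astype(int) for i in range(3)]
rect('panel',c,P,(H>100)&(H<125)&(S>120)&(V>50)&(abs(P[...,0]-.43)<.12)&(abs(P[...,1]-.33)<.12),.007)
rect('driver top',c,P,(abs(P[...,0]-.42)<.03)&(abs(P[...,1]+.007)<.03)&(abs(P[...,2]-.152)<.006),.152)
for n_,g,z in (('jar',(.348,-.104),.075),('timer',(.348,.118),.022),('beaker',(.501,-.593),.09)):
    rect(n_,c,P,(np.hypot(P[...,0]-g[0],P[...,1]-g[1])<.06)&(abs(P[...,2]-z)<.012),z)
print(obs()['eef_pos'],obs()['wrist_force'])
E
```

```text
[ 0.37748123 -0.3201238   0.26703898] 4.246968210778599
tab 891 [ 381.7 -318.1] [39.6 23.7] 4.3 [0.0647 0.0658 0.0667]
tabtop 878 [ 381.8 -318.6] [39.6 22.7] 4.4 [0.0648 0.0658 0.0667]
lidtop 21478 [ 483.3 -311.2] [166.2 165.3] 4.3 [0.0826 0.0836 0.0856]
3d tab [ 0.3816 -0.3184  0.0658]
panel 2496 [428.6 331.1] [167.6 166.6] 86.9 [0.0046 0.0078 0.0112]
driver top 94 [416.9  -8.2] [25.6 28.5] 89.5 [0.1483 0.1525 0.1556]
jar 100 [ 347.  -104.2] [29.9 32.6] 89.5 [0.0721 0.0756 0.0783]
timer 339 [348.1 118.4] [49.8 62.7] 1.4 [0.0192 0.0228 0.026 ]
beaker 142 [ 499.  -593.7] [70.5 67.8] 89.4 [0.0798 0.0883 0.0927]
[ 0.37690302 -0.31940116  0.26535673] [ 0.74293365 -0.84349269 -0.47736054]
```

Tab top 65.8 mm (65.5 expected at 0) and lid top 83.6 mm, so the lid is shut; everything else is in place.

```bash
python3 -c "
from bench import ctrl
print(ctrl.hand_in())"
```

```text
the job is handed in; nothing more can be done
None
```

The job is done and handed in at about 60 s of robot time. No verdict is reported, so the results below are from my own last checks.

- **Cams:** all four were turned with the screwdriver to about 83–87°. The near-right cam only reached about 76° on the first try because of play in the slot, so I turned it again.
- **Panel:** it lies flat on the mat, about 1 mm off centre.
- **Cartridges:** the bay held two. Both stood upright in separate cells of the case when measured just before I shut the lid.
- **Lid:** it is shut. The tab top measured 65.8 mm against 65.5 mm expected. I pressed it onto its stop with one brief wrist force of about 60 N, below the 120 N limit.
- **Screwdriver:** it hangs in the rack hole at the right height. The wrist camera put it within 0.5 mm of the hole. The top camera read about 2–3 mm off at the end, within its resolution.
- **Bystanders:** the jar, timer and beaker all read within 2 mm of where they started, and the case stayed within about 2 mm.

No check failed. The only disagreement was the small difference between the two cameras on the screwdriver.

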